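# Shut down the kitchen-island griddle

### The job

Cooking is over: turn all three griddle knobs fully anticlockwise to off, and only when all are off bring the extractor's damper lever back from open to the half-open mark (45 degrees). Put every meat probe lying on the worktop away, rod first and fully home, each in its own opening of the wooden charging dock, and leave the other kitchen things where they are.

Things in the scene. Friction and masses are not known exactly. Their poses are not given: they have to be found in the camera images.
- griddle: fixed steel table-top griddle, 260 x 360 mm, top 40 mm above the table. Origin: centre of its underside; x axis towards its control strip with the three knobs, along the edge away from the robot.
- knob0 (a joint): burner knob 0 (0 = left seen from the robot, 1 = middle, 2 = right; 110 mm apart). Angle in rad: 0 = off, the anticlockwise end stop; grows as the knob is turned clockwise seen from above, to 4.2. Light friction (0.05 N m), stays where it is left, no spring.
- knob0_grip (a point): on the axis of knob 0, 77 mm above the table. Black knob on a low round base: disc 52 mm wide, 8 mm thick, with an upright bar grip on it, 49 mm long, 14 mm wide, its top 7 mm above this point, its foot (the disc) 23 mm below it. The point turns with the knob; its x axis lies along the bar; a white dash marks the -x end, which points to the robot's side at off.
- knob1 (a joint): burner knob 1 (0 = left seen from the robot, 1 = middle, 2 = right; 110 mm apart). Angle in rad: 0 = off, the anticlockwise end stop; grows as the knob is turned clockwise seen from above, to 4.2. Light friction (0.05 N m), stays where it is left, no spring.
- knob1_grip (a point): on the axis of knob 1, 77 mm above the table. Same shape as knob 0. The knobs stand along the far edge of the fixed steel griddle, 260 x 360 mm, top 40 mm above the table.
- knob2 (a joint): burner knob 2 (0 = left seen from the robot, 1 = middle, 2 = right; 110 mm apart). Angle in rad: 0 = off, the anticlockwise end stop; grows as the knob is turned clockwise seen from above, to 4.2. Light friction (0.05 N m), stays where it is left, no spring.
- knob2_grip (a point): on the axis of knob 2, 77 mm above the table. Same shape as knob 0.
- damper (a joint): lever of the extractor's damper valve, rad: 0 = closed, along the housing towards the robot; grows anticlockwise seen from above; 0.785 (45 degrees, the long middle mark on the housing) = half open; 1.57 = fully open, square to the housing, to the robot's right. Friction 0.12 N m, stays where it is left.
- damper_grip (a point): in the lever's black bar, 75 mm from the vertical pivot, mid-height, 81 mm above the table. Bar: 14 mm wide, 18 mm high, ends 112 mm from the pivot, 22 mm clear above the fixed aluminium housing (260 x 120 x 50 mm, grille slots). The point turns with the lever: its +x axis points to the pivot, z up.
- seat0 (a point): on the axis of dock opening 0, 75 mm inside the front face: where a probe's tip lies when fully home (handle against the face). x axis points into the opening, z up. Dock: fixed wooden block 90 mm deep, 200 wide, 105 high.
- seat1 (a point): on the axis of dock opening 1, 75 mm inside the front face: where a probe's tip lies when fully home (handle against the face). x axis points into the opening, z up. Openings: level, 13 x 13 mm, 84 deep, 62 apart, axes 75 mm above the table.
- seat2 (a point): on the axis of dock opening 2, 75 mm inside the front face: where a probe's tip lies when fully home (handle against the face). x axis points into the opening, z up. Before the face is a ledge 86 mm deep, top 63.5 mm high, under the handles of inserted probes.
- probe0: meat probe 0; origin: centre of its handle, on its axis. Black square handle 80 x 20 x 20 mm with a thin round steel rod, 8 mm diameter, 75 mm long, straight out of one end; 155 mm in all, 55 to 100 g. x axis points from handle to tip. Lies with its axis 10 mm above the table. May be absent.
- tip0 (a point): tip of the rod of probe 0, on its axis, 115 mm from the handle's centre.
- probe1: meat probe 1; origin: centre of its handle, on its axis. Black square handle 80 x 20 x 20 mm with a thin round steel rod, 8 mm diameter, 75 mm long, straight out of one end; 155 mm in all, 55 to 100 g. x axis points from handle to tip. Lies with its axis 10 mm above the table. May be absent.
- tip1 (a point): tip of the rod of probe 1, on its axis, 115 mm from the handle's centre.
- probe2: meat probe 2; origin: centre of its handle, on its axis. Black square handle 80 x 20 x 20 mm with a thin round steel rod, 8 mm diameter, 75 mm long, straight out of one end; 155 mm in all, 55 to 100 g. x axis points from handle to tip. Lies with its axis 10 mm above the table. May be absent.
- tip2 (a point): tip of the rod of probe 2, on its axis, 115 mm from the handle's centre.
- salt_bowl: white salt bowl, 64 mm wide, 40 mm high; origin: centre of its underside. Not part of the job: leave it alone.
- tumbler: green glass tumbler, 68 mm wide, 85 mm high; origin: centre of its underside. Not part of the job: leave it alone.
- mill: wooden pepper mill, 56 mm wide, 145 mm high; origin: centre of its underside. Not part of the job: leave it alone.
- dock: fixed wooden charging dock: block 90 mm deep, 200 wide, 105 high, with three openings in the front face, which looks away from the robot; a low ledge before the face; a steel line on the block's top over each opening and a black line before each on the ledge. Origin: on the table below the middle of the front face; x axis points into the openings.
Things that resemble listed ones, but are neither listed nor needed, are in the scene too. What is shaped like the probe1 but purple is not meant.

How it is judged (in metres and radians):
On the way, in this order (a step that is already met when the one before it is completed fails the run):
1. all three knobs are turned off (within 0.08 rad of the anticlockwise stop) (value of joint each of knob0, knob1, knob2 below 0.08 rad), for 0.2 s.
2. with the knobs off, the damper lever is at half open (0.785 +- 0.1 rad) (all of step 1 and value of joint damper between 0.685 and 0.885 rad), for 0.2 s.
At the end, for the whole second after the job is handed in: All knobs within 0.08 rad of off, damper at 0.785 +- 0.1 rad, and the tip of each probe present within 12 mm of the seat of an opening, the probes at rest (all of step 2 and (distance between tip0 and seat0 below 0.012 m or distance between tip0 and seat1 below 0.012 m or distance between tip0 and seat2 below 0.012 m) and (distance between tip1 and seat0 below 0.012 m or distance between tip1 and seat1 below 0.012 m or distance between tip1 and seat2 below 0.012 m) and (distance between tip2 and seat0 below 0.012 m or distance between tip2 and seat1 below 0.012 m or distance between tip2 and seat2 below 0.012 m) and linear speed of each of probe0, probe1, probe2 below 0.02 m/s); the robot touches nothing.
It fails at once if a bystanding kitchen thing is moved more than 45 mm (distance of any of salt_bowl, tumbler, mill from where it was at the start of the episode above 0.045 m).
Of probe0, probe1, probe2 only 2 to 3 are there at a start; the rules pass over those that are not, and their reading is None.
At some moment in a run one of probe0, probe1, probe2 may be knocked a few centimetres aside while the robot is not near it.
Once in a run the grip may slacken for a moment while it holds something.
It also fails if it takes over 192 s, if anything falls off the work surface, if the arm or the gripper's body presses on something with over 40 N, if the wrist force passes 120 N, or if a joint passes its speed limit or range.

### The arm

A 6-joint arm with a two-finger parallel gripper is mounted at the origin on the work surface. World frame = base frame: x ahead of the robot, y to its left, z up, the work surface at z = 0. Lengths are in mm, angles in rad, forces in N, time in s.
With the tool pointing down it reaches from about 425 to 1125 mm from the base axis. Payload 14.9 kg.
Tool frame: the origin (TCP) lies at the very end of the fingers, on their centre line; the grasp point (between the pads) lies 19 mm behind it; z points along the fingers, y is the line along which they close (so a half turn about z gives the same grasp; the last joint's range is limited). The gripper opens to 91 mm and grips with 3 to 60 N. Pads are 32 mm wide; open, the fingers measure 118 mm over their backs; the gripper's body (76 mm by 178 mm) begins 60 mm behind the grasp point.
Start: joints at [1.245, 0.379, 1.734, -0, 1.028, -0.033], TCP at [202.051, 670.219, 185.432] pointing down, gripper open.
Joint ranges: [-2.77, 2.77], [-0.74, 2.19], [0, 2.66], [-1.06, 4.2], [0.31, 2.87], [-3.08, 3.08]. Speed limits (rad/s): [1.89, 1.89, 2.39, 3.14, 3.14, 3.14].

### API

Orientations are given as a rotation vector (axis times angle).
In Python, from plant import read_state, viewer, hand_in gives the robot as it stands.
- The arm moves only by the tool drive_tool, never from a script. Its argument "series" is a list of rows, each a list of 7 numbers: the turn, a rotation vector about the tool's x, y, z in rad, then the shift along the tool's x, y, z in m, then the opening, from 0 (shut) to 1 (fully open). In form: [[rx, ry, rz, tx, ty, tz, hand], ...]. A call has exactly 5 rows; each row is the pose to reach, as a shift and turn from the pose commanded when the call began, along the tool's axes at that moment; what a row does not reach only later rows make up. A row lasts 1/8 s, in which the tool goes at most 62.5 mm and 10.7 degrees, less where a joint would pass 70% of its speed; a pose out of reach is approached as far as the arm can. A call with a gripper value outside its range is refused whole. The fingers move at their own pace and stop on an object; "squeeze" is the grip in N (left out, the last holds). Time passes only in rows, so rows that repeat a pose let the fingers close, or fill a call up. It gives the time, the measured TCP pose, the force, the opening and the grip force at its end, in the units of the state.
- read_state(): the state, without advancing time (a new reading comes with each control period).
- viewer.camera(name): name is "side" or "top" or "wrist"; returns the picture (480x640x3 uint8, red, green, blue); there is no depth.
- viewer.camera_params(name): a dict with "mtx" (3x3 intrinsics, pixels), "k1" (the pictures are not rectified: a ray, as slopes to the right and down, at radius r is drawn at 1 + k1 r^2 times it, then the intrinsics apply), "extrinsics" (4x4, takes a point from camera to world coordinates). Camera axes: x right, y down, z forward; pixel columns grow to the right and rows downward; lengths in mm; the calibration is good to about 2 mm. A picture is of the moment at which its call begins: read the wrist's pose just before it. camera_params takes no time and is no camera call; for the wrist camera it gives the pose at the moment of the call.
- hand_in(): hands the job in; it is judged then, once.
The state is a dict: "t": time; "joint_pos": joint angles; "qvel": joint speeds; "joint_efforts": joint torques, N m; "position": TCP position; "ee_rot": TCP orientation; "ft_force": force on the tool from outside, world axes, zero at the start; "moment": the same for the moment, N m; "grip_width": finger opening in mm; "finger_force": force on a finger pad.
Only numpy, scipy, OpenCV 4.12 (cv2) and the standard library are available. Lean on these libraries where they do the work, as an engineer would, in place of code of your own. Each camera call takes 0.05 s, during which the arm holds its last target. There are 200 camera calls.

## Working session

There is one attempt and no reset: what is moved stays moved. The work goes in short steps, Python scripts to look and compute and a tool call to move; the robot and the scene stay as the last step left them, time stands still between calls to the robot, and variables do not carry over. Pictures are saved under pics/ and viewed, at most 14 in all, crops included, and the job is handed in when it is done.

Besides the shell and the picture viewer there is one more tool, called after "Emit:" as a command line: name --pt "numbers of a row" for each row, then --argument value for the rest. drive_tool: Moves the arm, as the interface text tells. Its arguments: {"type":"object","properties":{"series":{"type":"array","items":{"type":"array","items":{"type":"number"}}},"squeeze":{"type":"number"}},"required":["series"]}

```bash
ls; mkdir -p pics; cat > h.py <<'E'
import numpy as np, cv2
from scipy.spatial.transform import Rotation as R
from plant import read_state, viewer, hand_in
def snap(name,fn=None):
    P=viewer.camera_params(name); im=viewer.camera(name)[:,:,::-1].copy()
    if fn: cv2.imwrite('pics/'+fn,im)
    return im,P
def rays(P,uv):
    uv=np.atleast_2d(np.array(uv,float)); K=np.array(P['mtx']); d=(uv-[K[0,2],K[1,2]])/[K[0,0],K[1,1]]
    s=d.copy()
    for _ in range(30): s=d/(1+P['k1']*(s**2).sum(1,keepdims=True))
    E=np.array(P['extrinsics']); v=np.c_[s,np.ones(len(s))]@E[:3,:3].T
    return E[:3,3],v
def onplane(P,uv,z):
    o,v=rays(P,uv); t=(z-o[2])/v[:,2]; return o+v*t[:,None]
def proj(P,X):
    E=np.array(P['extrinsics']); K=np.array(P['mtx']); X=np.atleast_2d(X).astype(float)
    c=(X-E[:3,3])@E[:3,:3]; s=c[:,:2]/c[:,2:]; s=s*(1+P['k1']*(s**2).sum(1,keepdims=True))
    return s*[K[0,0],K[1,1]]+[K[0,2],K[1,2]]
E
python3 - <<'E'
from h import *
s=read_state(); print(s)
for n in ('top','side'):
    im,P=snap(n,n+'0.png'); print(n,P)
    if n=='top': print(viewer.camera_params('wrist'))
E
```

```text
pics
{'t': 0.0, 'joint_pos': array([ 1.24470546e+00,  3.79450136e-01,  1.73478674e+00, -9.86951909e-06,
        1.02845820e+00, -3.33236730e-02]), 'qvel': array([-4.48482417e-05, -1.99038578e-03,  4.50058686e-04, -7.33658321e-04,
        4.39465149e-04, -8.27797917e-04]), 'joint_efforts': array([-1.06567473e-03, -7.63749433e+01, -4.34358287e+01,  6.49823667e-02,
        4.27236187e-02, -5.94050334e-05]), 'position': array([201.90903646, 669.80306149, 184.75624298]), 'ee_rot': array([-4.58201479e-01, -3.10780744e+00,  1.70605136e-03]), 'ft_force': array([0.26985974, 0.06939293, 0.25190467]), 'moment': array([-0.04542441, -0.00627444, -0.0148163 ]), 'finger_force': 0.0, 'grip_width': 90.95221647618455}
top {'mtx': array([[565.58412322,   0.        , 321.60827879],
       [  0.        , 565.58412322, 241.43421771],
       [  0.        ,   0.        ,   1.        ]]), 'k1': 0.035987945677537526, 'extrinsics': array([[ 8.43568085e-02, -9.74389763e-01,  2.08443084e-01,
         2.87158399e+02],
       [-9.96435581e-01, -8.24380267e-02,  1.78914846e-02,
         5.73714349e+00],
       [-2.
[... 561 characters left out ...]
  2.52306700e-01, -9.67647103e-01,
         3.84700038e+02],
       [ 0.00000000e+00,  0.00000000e+00,  0.00000000e+00,
         1.00000000e+00]])}
side {'mtx': array([[523.4183597 ,   0.        , 316.7763842 ],
       [  0.        , 523.4183597 , 244.14608383],
       [  0.        ,   0.        ,   1.        ]]), 'k1': -0.006738539238103963, 'extrinsics': array([[ 7.72507296e-01, -3.40799400e-01,  5.35806166e-01,
        -8.77394904e+01],
       [-6.35003822e-01, -4.16745764e-01,  6.50456082e-01,
        -7.07494590e+02],
       [ 1.61990738e-03, -8.42721032e-01, -5.38348064e-01,
         6.81674435e+02],
       [ 0.00000000e+00,  0.00000000e+00,  0.00000000e+00,
         1.00000000e+00]])}
```

View pics/top0.png

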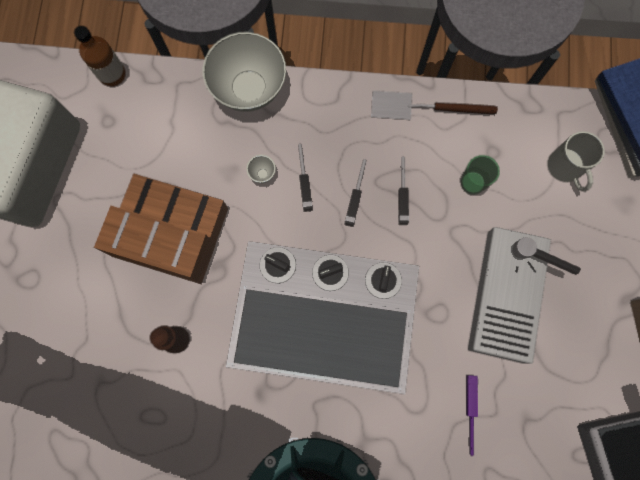

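View pics/side0.png

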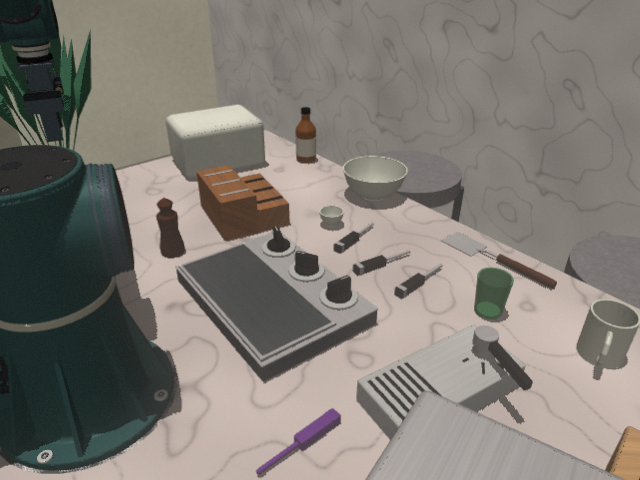

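The top view shows three black-handled probes at about (306,190), (355,207) and (403,204). A purple look-alike lies at (472,415), and it isn't meant. The dock is at (165,227), the knobs at (277,265), (330,272) and (383,280), and the damper lever at (550,255). I'll confirm with an enlarged crop.

```bash
python3 - <<'E'
from h import *
im=cv2.imread('pics/top0.png')
cv2.imwrite('pics/c1.png',cv2.resize(im[140:305,225:425],(800,660))[:600] if 0 else cv2.resize(im[140:290,225:425],(800,600),interpolation=cv2.INTER_CUBIC))
a=cv2.resize(im[220:300,470:590],(600,400),interpolation=cv2.INTER_CUBIC); 
cv2.imwrite('pics/c2.png',a)
cv2.imwrite('pics/c3.png',cv2.resize(im[165:290,85:240],(775,600),interpolation=cv2.INTER_CUBIC))
E
```

```text
(no output)
```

View pics/c1.png

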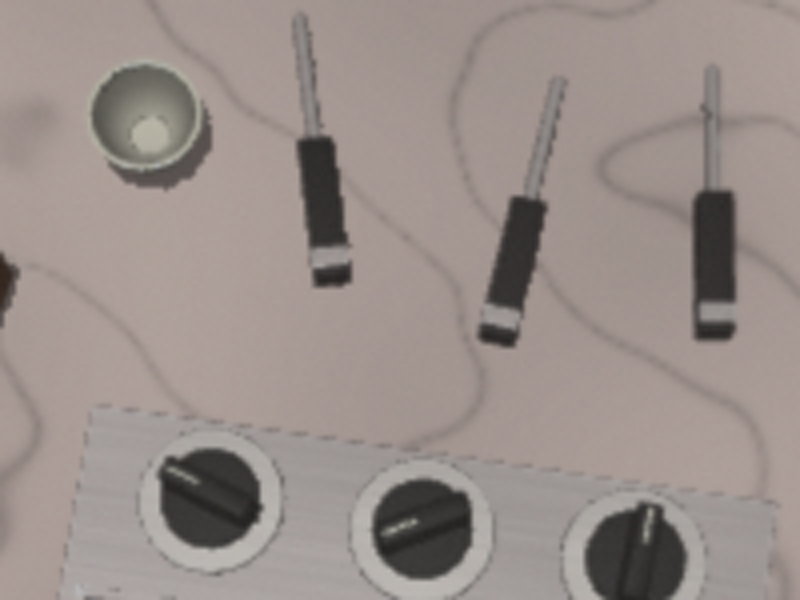

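View pics/c3.png

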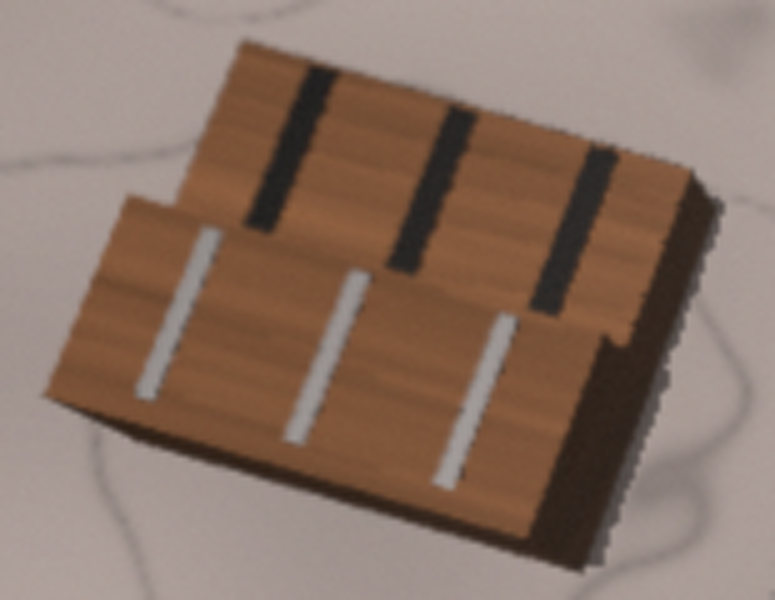

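View pics/c2.png

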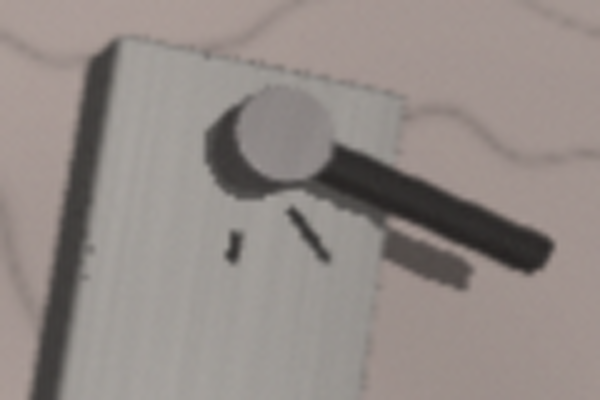

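Crop 1 confirms the black probes, with rods pointing away from the robot. The knob dashes point up-left on knob 0, left on knob 1 and up on knob 2. Crop 3 shows the dock's lines, and crop 2 the lever at about open with the long 45° mark. Next I'll measure these.

```bash
cat >> h.py <<'E'
def probes(im,P,roi=None,vmax=70,draw=None):
    """black handles on the table: returns list (centre xy, yaw to tip, size) with plane z=20 (top face)"""
    hsv=cv2.cvtColor(im,cv2.COLOR_BGR2HSV); m=((hsv[...,2]<vmax)&(hsv[...,1]<90)).astype(np.uint8)
    if roi is not None:
        k=np.zeros_like(m); x0,y0,x1,y1=roi; k[y0:y1,x0:x1]=1; m*=k
    return m
E
python3 - <<'E'
from h import *
im=cv2.imread('pics/top0.png'); P=viewer.camera_params('top')
m=probes(im,P,(285,140,425,232))
m=cv2.morphologyEx(m,cv2.MORPH_CLOSE,np.ones((5,5)))
for c in cv2.findContours(m,0,1)[0]:
    if cv2.contourArea(c)<80: continue
    b=cv2.boxPoints(cv2.minAreaRect(c)); w=onplane(P,b,20)[:,:2]
    L=[np.linalg.norm(w[0]-w[1]),np.linalg.norm(w[1]-w[2])]
    d=w[1]-w[0] if L[0]>L[1] else w[2]-w[1]; d*=np.sign(d[0])
    print('handle px',b.mean(0).round(1),'c',w.mean(0).round(1),'L',np.round(L,1),'yaw',np.arctan2(d[1],d[0]).round(3))
f=lambda a,s,o: np.array(a,float)/s+np.array(o)-0.375
# knobs: white ring bases; bar ends from crop c1
for ctr,dash in (((210,498),((165,463),(199,482))),((423,528),((383,534),(418,520))),((636,557),((650,505),(644,540)))):
    p=f([ctr],4,(225,140)); print('knob',onplane(P,p,50).round(1))
# tip
print('tips',onplane(P,f([(299,14),(560,78),(712,66)],4,(225,140)),10).round(1))
q=lambda a:f(a,5,(85,165))
print('steel lines',onplane(P,q([(212,229),(147,398),(359,271),(295,442),(507,316),(445,488)]),105).round(1).tolist())
print('block top corners FL,FR,BL,BR',onplane(P,q([(130,196),(607,333),(44,396),(530,538)]),105).round(1).tolist())
print('ledge front corners',onplane(P,q([(243,41),(690,168)]),63.5).round(1).tolist())
print('black lines',onplane(P,q([(323,67),(260,230),(462,108),(404,270),(604,148),(545,313)]),63.5).round(1).tolist())
d=lambda a:f(a,5,(470,220))
print('damper pivot',onplane(P,d([(284,133)]),95),'lever end/start top',onplane(P,d([(546,243),(333,162),(541,256)]),90).tolist())
print('housing corners',onplane(P,d([(118,38),(404,97)]),50).tolist(), 'marks',onplane(P,d([(236,232),(233,262),(291,210),(327,262)]),50).round(1).tolist())
print('griddle',onplane(P,[(225+95/4,140+405/4),(225+778/4,140+503/4),(228,367),(405,391)],40).round(1).tolist())
E
```

```text
handle px [354.1 202.5] c [629.9 -35.4] L [59.9 17.1] yaw -0.151
handle px [403.  201.5] c [ 641.1 -140.5] L [17.3 60.6] yaw 0.054
handle px [304.9 187.5] c [654.8  73.5] L [17.4 58.9] yaw 0.195
knob [[476.6 113.9  50. ]]
knob [[470.2   3.5  50. ]]
knob [[ 464.5 -106.3   50. ]]
tips [[ 759.4   95.7   10. ]
 [ 734.1  -51.7   10. ]
 [ 748.1 -135.1   10. ]]
steel lines [[550.4, 417.1, 105.0], [480.2, 431.7, 105.0], [538.2, 356.7, 105.0], [467.5, 371.5, 105.0], [525.0, 295.9, 105.0], [454.3, 310.6, 105.0]]
block top corners FL,FR,BL,BR [[561.1, 451.5, 105.0], [521.4, 255.6, 105.0], [477.6, 471.7, 105.0], [437.4, 275.0, 105.0]]
ledge front corners [[642.2, 432.4, 63.5], [603.3, 239.7, 63.5]]
black lines [[633.8, 397.6, 63.5], [561.6, 413.0, 63.5], [621.0, 337.4, 63.5], [549.8, 351.7, 63.5], [608.8, 276.3, 63.5], [536.6, 291.5, 63.5]]
damper pivot [[ 546.79097493 -379.22508904   95.        ]] lever end/start top [[512.26748878063, -483.05342485285126, 90.0], [537.8121229625694, -400.27240820062855, 90.0], [506.9016614358942, -481.06367262257163, 90.0]]
housing corners [[592.046358432692, -326.34391322604966, 50.0], [576.7540996393275, -443.6948516370761, 50.0]] marks [[514.2, -375.9, 50.0], [501.7, -374.8, 50.0], [525.3, -398.0, 50.0], [504.9, -412.7, 50.0]]
griddle [[521.5, 178.9, 40.0], [499.7, -179.5, 40.0], [263.2, 191.3, 40.0], [246.8, -162.7, 40.0]]
```

```bash
cat >> h.py <<'E'
def down(yaw): # tool x at yaw, z down
    return R.from_euler('z',yaw)*R.from_euler('x',np.pi)
def tyaw(r): x=r.as_matrix()[:,0]; return np.arctan2(x[1],x[0])
def plan(*wps):
    """wps: (x,y,z,yaw); prints shift/turn per call in tool axes of the previous waypoint"""
    s=read_state(); p=s['position']; r=R.from_rotvec(s['ee_rot']); y=tyaw(r)
    print('t %.2f'%s['t'],'at',p.round(1),'yaw %.3f'%y,'j',s['joint_pos'].round(2),'grip %.1f'%s['grip_width'],'F',s['ft_force'].round(1))
    for w in wps:
        t=np.array(w[:3],float); rt=down(w[3])
        print('  shift',(r.inv().apply(t-p)/1000).round(4),'turn',(r.inv()*rt).as_rotvec().round(3))
        p,r=t,rt
E
python3 -c "
from h import *
plan((340,392,185,2.03),(477,114,185,1.204))"
```

```text
t 0.10 at [201.9 669.8 184.9] yaw 2.849 j [ 1.24  0.38  1.73 -0.    1.03 -0.03] grip 91.5 F [-0.7 -0.   0.1]
  shift [-2.124e-01 -2.262e-01  1.000e-04] turn [-0.001  0.     0.819]
  shift [-0.3099 -0.0004 -0.    ] turn [ 0.    -0.     0.826]
```

Emit:
drive_tool --pt "0 0 0.164 -0.0425 -0.0452 0 1" --pt "0 0 0.328 -0.085 -0.0905 0 1" --pt "0 0 0.491 -0.1274 -0.1357 0 1" --pt "0 0 0.655 -0.17 -0.181 0 0.6" --pt "0 0 0.819 -0.2124 -0.2262 0 0.5"

```text
t: 0.72
position: [340.5, 390.4, 185.3]
ee_rot: [1.665, 2.664, -0.0]
ft_force: [1.1, 0.1, 1.3]
grip_width: 73.9
finger_force: 0.0
```

Emit:
drive_tool --pt "0 0 0.165 -0.062 0 0 0.5" --pt "0 0 0.33 -0.124 0 0 0.5" --pt "0 0 0.495 -0.186 0 0 0.5" --pt "0 0 0.66 -0.248 0 0 0.5" --pt "0 0 0.826 -0.31 0 0 0.5"

```text
t: 1.35
position: [478.0, 112.4, 185.5]
ee_rot: [2.594, 1.772, 0.0]
ft_force: [1.3, 1.0, -0.6]
grip_width: 45.5
finger_force: 0.0
```

```bash
python3 - <<'E'
from h import *
plan((477,114,185,1.204))
im,P=snap('wrist','w1.png')
E
```

```text
t 1.35 at [478.  112.4 185.5] yaw 1.198 j [0.18 0.04 2.15 0.   0.95 0.56] grip 45.5 F [ 1.3  1.  -0.6]
  shift [ 0.0011 -0.0015  0.0005] turn [ 0.    -0.    -0.006]
```

View pics/w1.png

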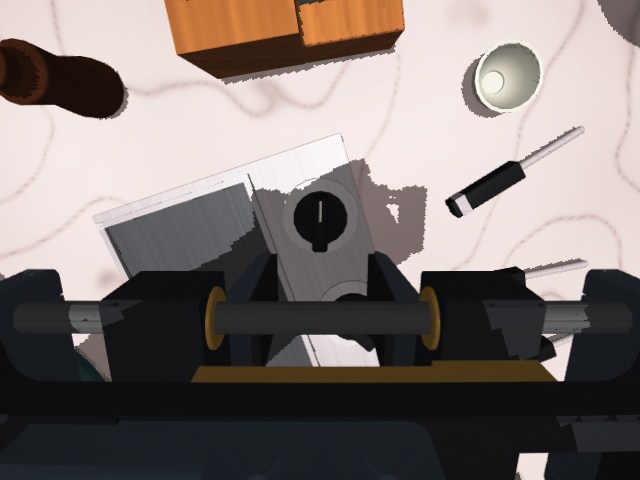

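The wrist view shows knob 0 at (320,217) with its bar vertical in the image, so the yaw is aligned. I'll measure the disc centre at z=54.

```bash
python3 - <<'E'
from h import *
im=cv2.imread('pics/w1.png'); P=viewer.camera_params('wrist')
g=cv2.cvtColor(im,cv2.COLOR_BGR2GRAY)
m=(g<45).astype(np.uint8); k=np.zeros_like(m); k[180:245,285:355]=1; m*=k
for c in cv2.findContours(m,0,1)[0]:
    if cv2.contourArea(c)>300:
        (u,v),r=cv2.minEnclosingCircle(c); print(u,v,r,cv2.boundingRect(c),onplane(P,[(u,v),(u-r,v),(u+r,v)],54).round(1).tolist())
w=(g>120).astype(np.uint8); k[:]=0; k[195:230,310:330]=1; w*=k; ys,xs=np.nonzero(w)
print('dash',xs.mean(),ys.min(),ys.max(),np.polyfit(ys,xs,1),onplane(P,[(xs[ys<ys.min()+4].mean(),ys.min()),(xs[ys>ys.max()-4].mean(),ys.max())],84).round(1).tolist())
E
```

```text
319.8824462890625 218.04385375976562 27.12672996520996 (294, 191, 53, 54) [[478.6, 108.7, 54.0], [454.6, 118.4, 54.0], [502.5, 99.0, 54.0]]
dash 320.0 202 217 [-1.7067765e-15  3.2000000e+02] [[486.5, 127.6, 84.0], [481.6, 115.4, 84.0]]
```

```bash
python3 - <<'E'
from h import *
def disc(im,P,roi,z,th=45):
    g=cv2.cvtColor(im,cv2.COLOR_BGR2GRAY); x0,y0,x1,y1=roi
    m=(g<th).astype(np.uint8); k=np.zeros_like(m); k[y0:y1,x0:x1]=1; m*=k
    c=max(cv2.findContours(m,0,1)[0],key=cv2.contourArea)
    (u,v),a,_=cv2.fitEllipse(c); print((u,v),a,cv2.boundingRect(c),onplane(P,[(u,v)],z).round(1))
im,P=snap('wrist'); s=read_state(); print(s['position'])
disc(im,P,(285,180,355,245),54)
im=cv2.imread('pics/top0.png'); P=viewer.camera_params('top')
for u,v in ((277,264),(330,272),(383,280)): disc(im,P,(u-18,v-18,u+18,v+18),54,75)
s2=snap('side','side1.png')
E
```

```text
[479.25583948 110.31300633 185.53931369]
(315.2691650390625, 214.85968017578125) (51.50394821166992, 55.251461029052734) (289, 188, 53, 57) [[475.6 113.2  54. ]]
(277.3224182128906, 264.2249755859375) (22.67568016052246, 23.67682456970215) (265, 253, 25, 24) [[475.7 113.1  54. ]]
(330.3586730957031, 271.5666198730469) (22.911218643188477, 23.8829402923584) (319, 260, 24, 24) [[469.7   3.5  54. ]]
(383.4020080566406, 279.6829833984375) (23.20174789428711, 23.42405128479004) (372, 266, 24, 26) [[ 462.2 -105.5   54. ]]
```

```bash
python3 - <<'E'
from h import *
plan((475.7,113.1,120,1.19),(475.7,113.1,64,1.19))
E
```

```text
t 1.50 at [478.2 112.2 185.3] yaw 1.199 j [ 0.18  0.04  2.15 -0.    0.95  0.55] grip 45.6 F [ 0.6  0.9 -0. ]
  shift [-0.     -0.0026  0.0653] turn [-0.     0.     0.009]
  shift [ 0.    -0.     0.056] turn [0. 0. 0.]
```

```bash
cat >> h.py <<'E'
import json,os
def cmd0():
    if os.path.exists('cmd.json'): d=json.load(open('cmd.json')); return np.array(d[0]),R.from_rotvec(d[1])
    return np.array([202.051,670.219,185.432]),down(1.245+np.pi/2+0.033)
def log(*calls):
    """calls: last row (turn3, shift3 m) of every drive call made since"""
    p,r=cmd0()
    for c in calls:
        p=p+r.apply(np.array(c[3:6])*1000); r=r*R.from_rotvec(c[:3])
    json.dump([p.tolist(),r.as_rotvec().tolist()],open('cmd.json','w'))
def cplan(*wps):
    s=read_state(); p,r=cmd0()
    print('t %.2f'%s['t'],'meas',s['position'].round(1),'%.3f'%tyaw(R.from_rotvec(s['ee_rot'])),'cmd',p.round(1),'%.3f'%tyaw(r),'j6 %.2f'%s['joint_pos'][5],'grip %.1f'%s['grip_width'],'F',s['ft_force'].round(1))
    for w in wps:
        t=np.array(w[:3],float); rt=down(w[3])
        print('  shift',(r.inv().apply(t-p)/1000).round(4),'turn',(r.inv()*rt).as_rotvec().round(3))
        p,r=t,rt
E
python3 - <<'E'
from h import *
log([0,0,.819,-.2124,-.2262,0],[0,0,.826,-.31,0,0])
cplan((475.7,113.1,120,1.19),(475.7,113.1,64,1.19))
E
```

```text
t 1.50 meas [478.2 112.2 185.3] 1.199 cmd [477.5 114.4 185.4] 1.204 j6 0.55 grip 45.6 F [ 0.6  0.9 -0. ]
  shift [-0.0019 -0.0012  0.0654] turn [0.    0.    0.014]
  shift [ 0.    -0.     0.056] turn [0. 0. 0.]
```

Emit:
drive_tool --pt "0 0 0.014 -0.001 -0.002 0.03 0.5" --pt "0 0 0.014 -0.001 -0.002 0.06 0.5" --pt "0 0 0.014 -0.001 -0.002 0.09 0.5" --pt "0 0 0.014 -0.001 -0.002 0.115 0.5" --pt "0 0 0.014 -0.001 -0.002 0.121 0.5" --squeeze 12

```text
t: 2.12
position: [473.7, 115.0, 63.1]
ee_rot: [-2.599, -1.763, 0.004]
ft_force: [0.1, 0.7, 0.8]
grip_width: 45.7
finger_force: 0.0
```

Emit:
drive_tool --pt "0 0 0 0 0 0 0.5" --pt "0 0 0 0 0 0 0.1" --pt "0 0 0 0 0 0 0.0" --pt "0 0 0 0 0 0 0.0" --pt "0 0 0 0 0 0 0.0"

```text
t: 2.75
position: [475.4, 114.2, 64.6]
ee_rot: [2.602, 1.76, 0.0]
ft_force: [0.5, 0.6, 0.2]
grip_width: 8.4
finger_force: 0.0
```

```bash
python3 - <<'E'
from h import *
log([0,0,.014,-.001,-.002,.121])
cplan()
im,P=snap('wrist'); im2,_=snap('side')
cv2.imwrite('pics/w2.png',np.hstack([cv2.resize(im[150:400,180:460],(400,357)),cv2.resize(im2[200:325,230:370],(400,357))]))
E
```

```text
t 2.75 meas [475.4 114.2  64.6] 1.190 cmd [475.2 114.2  64.4] 1.190 j6 0.57 grip 8.4 F [0.5 0.6 0.2]
```

View pics/w2.png

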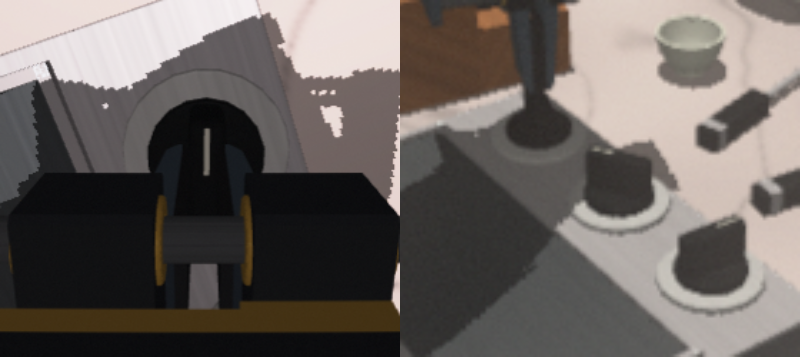

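The fingers straddle the bar of knob 0, left panel (205,150), so I'll close another step and turn.

Emit:
drive_tool --pt "0 0 0 0 0 0 0.0" --pt "0 0 0 0 0 0 0.0" --pt "0 0 -0.12 0 0 0 0.0" --pt "0 0 -0.26 0 0 0 0.0" --pt "0 0 -0.4 0 0 0 0.0" --squeeze 15

```text
t: 3.48
position: [475.2, 114.2, 64.4]
ee_rot: [-2.195, -2.247, 0.0]
ft_force: [-0.6, 0.1, 0.3]
grip_width: 0.4
finger_force: 0.0
```

```bash
python3 - <<'E'
from h import *
log([0,0,-.4,0,0,0])
cplan()
im,P=snap('wrist'); im2,P2=snap('side'); 
for p,c in (((475.2,114.2,64.4),(0,0,255)),((475.2,114.2,84),(0,255,0)),((475.7,113.1,54),(255,0,0))):
    for I,Q in ((im,P),(im2,P2)):
        u=proj(Q,p)[0]; print(p,u.round(1)); cv2.circle(I,tuple(int(a) for a in u.round()),1,c,-1)
cv2.imwrite('pics/w3.png',np.hstack([cv2.resize(im[150:400,180:460],(400,357)),cv2.resize(im2[180:270,230:331],(400,357),interpolation=cv2.INTER_CUBIC)]))
E
```

```text
t 3.48 meas [475.2 114.2  64.4] 1.594 cmd [475.2 114.2  64.4] 1.590 j6 0.16 grip 0.4 F [-0.6  0.1  0.3]
(475.2, 114.2, 64.4) [322.1 265. ]
(475.2, 114.2, 64.4) [277.4 237.8]
(475.2, 114.2, 84) [322.1 277.2]
(475.2, 114.2, 84) [277.1 230.3]
(475.7, 113.1, 54) [322.9 261.1]
(475.7, 113.1, 54) [278.  241.9]
```

View pics/w3.png

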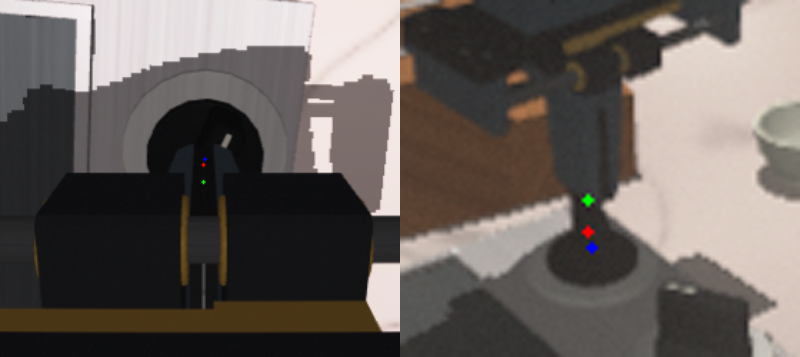

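Emit:
drive_tool --pt "0 0 0 0 0 -0.03 0.0" --pt "0 0 0 0 0 -0.07 0.0" --pt "0 0 0 0 0 -0.1 0" --pt "0 0 0 0 0 -0.1 0" --pt "0 0 0 0 0 -0.1 0"

```text
t: 4.2
position: [474.9, 114.1, 163.8]
ee_rot: [-2.202, -2.24, 0.001]
ft_force: [-0.2, -0.5, 0.5]
grip_width: 0.8
finger_force: 0.0
```

```bash
python3 - <<'E'
from h import *
log([0,0,0,0,0,-.1])
cplan()
im,P=snap('side','s2.png'); imt,Pt=snap('top','t2.png')
for z in (164,185): print(z,proj(P,(475.2,114.2,z)).round(1))
u=proj(P,(475.2,114.2,164))[0].round().astype(int)
g=cv2.cvtColor(im,cv2.COLOR_BGR2GRAY)
print(u); 
for y in range(u[1]-24,u[1]+14,2): print(y,g[y,u[0]-14:u[0]+16:2])
E
```

```text
t 4.20 meas [474.9 114.1 163.8] 1.588 cmd [475.2 114.2 164.4] 1.590 j6 0.17 grip 0.8 F [-0.2 -0.5  0.5]
164 [[275.6 198.1]]
185 [[275.2 189.3]]
[276 198]
174 [194 202  80  53  52  51  56  53  42  43  55 184 205 207 207]
176 [119 199  85  49  49  53  54  55  47  47  58 183 205 207 207]
178 [ 44 131 114  51  52  51  53  54  48  45  56 185 206 206 207]
180 [105 113  91  48  52  53  52  55  46  45  59 190 207 210 208]
182 [111 111  92  53  51  54  55  58  48  46  59 189 205 209 209]
184 [110 110 114  53  52  54  52  55  53  47  56 192 206 209 210]
186 [112 110  98  79  53  51  53  58  49  46  57 196 207 208 209]
188 [ 72  47  44  44  48  84  61  57  53  44 110 207 204 207 207]
190 [ 73  81  96 110 107 115 120  80  83 151 189 196 194 199 203]
192 [119 117 116 115 111 111 113 119 144 200 204 205 206 205 207]
194 [118 123 116 115 115 112 110 113 119 145 200 204 205 205 204]
196 [113 121 122 118 116 116 105  97  77  58 128 202 203 205 206]
198 [118 112 108 105  71  49  49  49  57  75  94 170 203 204 203]
200 [ 56  47  47  50  70  87  89 116 115 112 118 121 172 200 202]
202 [ 75  86 114 118 121 124 123 115 115 118 118 119 120 174 203]
204 [118 122 123 118 116 122 125 122 116 110 107  95  80  72 198]
206 [118 121 121 122 121 116 109 100  71  68  70  70  69  69 198]
208 [115 110 104  93  70  69  70  67  69  71  65  71  71  72 197]
210 [ 67  70  70  72  70  69  71  68  69  69  70  70  69  75 195]
```

```bash
python3 - <<'E'
from h import *
P=viewer.camera_params('side'); im=cv2.imread('pics/s2.png'); imt=cv2.imread('pics/t2.png'); Pt=viewer.camera_params('top')
for z in (164,184): print(z,proj(Pt,(475.2,114.2,z)).round(1))
b=cv2.imread('pics/top0.png'); 
a=imt[200:330,220:400]; s=im[130:230,200:340]
cv2.circle(a,tuple((proj(Pt,(475.2,114.2,184))[0]-[220,200]).round().astype(int)),1,(0,255,0),-1)
cv2.circle(a,tuple((proj(Pt,(475.2,114.2,164))[0]-[220,200]).round().astype(int)),1,(0,0,255),-1)
cv2.circle(s,tuple((proj(P,(475.2,114.2,184))[0]-[200,130]).round().astype(int)),1,(0,255,0),-1)
cv2.circle(s,tuple((proj(P,(475.2,114.2,164))[0]-[200,130]).round().astype(int)),1,(0,0,255),-1)
cv2.imwrite('pics/w4.png',np.hstack([cv2.resize(a,(400,400)),cv2.resize(s,(400,400))]))
E
```

```text
164 [[272.2 254.4]]
184 [[271.2 252.4]]
```

View pics/w4.png

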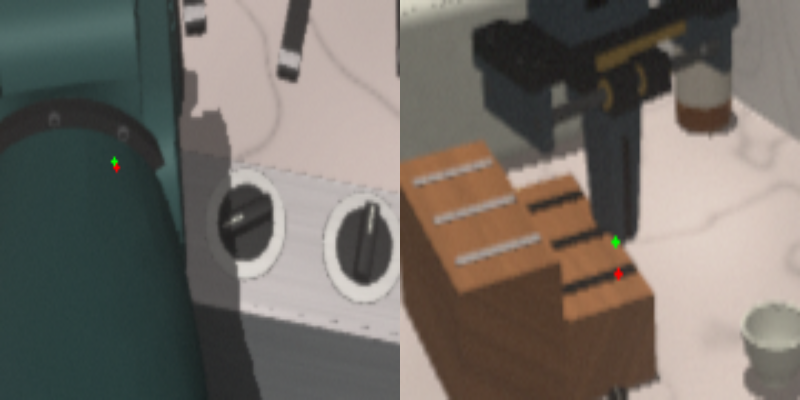

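The side view shows the real fingertips about 20 mm above the stated TCP, so I'll aim 20 mm lower and check the force.

Emit:
drive_tool --pt "0 0 0.18 0 0 0 0.5" --pt "0 0 0.36 0 0 0 0.5" --pt "0 0 0.4 0 0 0.02 0.5" --pt "0 0 0.4 0 0 0.05 0.5" --pt "0 0 0.4 0 0 0.07 0.5"

```text
t: 4.92
position: [474.1, 114.0, 92.3]
ee_rot: [-2.602, -1.759, 0.004]
ft_force: [0.6, -0.4, -0.3]
grip_width: 44.8
finger_force: 0.0
```

Emit:
drive_tool --pt "0 0 0 0 0 0.015 0.5" --pt "0 0 0 0 0 0.03 0.5" --pt "0 0 0 0 0 0.04 0.5" --pt "0 0 0 0 0 0.05 0.5" --pt "0 0 0 0 0 0.05 0.4"

```text
t: 5.55
position: [474.9, 114.1, 43.9]
ee_rot: [-2.602, -1.76, 0.001]
ft_force: [0.3, 0.2, 0.4]
grip_width: 38.6
finger_force: 0.0
```

Emit:
drive_tool --pt "0 0 0 0 0 0 0" --pt "0 0 0 0 0 0 0" --pt "0 0 0 0 0 0 0" --pt "0 0 0 0 0 0 0" --pt "0 0 0 0 0 0 0"

```text
t: 6.18
position: [476.3, 114.1, 44.9]
ee_rot: [2.601, 1.76, 0.003]
ft_force: [4.1, -4.2, -0.6]
grip_width: 13.9
finger_force: 15.0
```

Emit:
drive_tool --pt "0 0 -0.16 0 0 0 0" --pt "0 0 -0.34 0 0 0 0" --pt "0 0 -0.52 0 0 0 0" --pt "0 0 -0.7 0 0 0 0" --pt "0 0 -0.88 0 0 0 0"

```text
t: 6.8
position: [475.2, 114.0, 44.9]
ee_rot: [-1.596, -2.706, 0.001]
ft_force: [-4.3, -3.7, 7.7]
grip_width: 14.1
finger_force: 15.0
```

Emit:
drive_tool --pt "0 0 -0.18 0 0 0 0" --pt "0 0 -0.36 0 0 0 0" --pt "0 0 -0.54 0 0 0 0" --pt "0 0 -0.72 0 0 0 0" --pt "0 0 -0.88 0 0 0 0"

```text
t: 7.42
position: [474.5, 113.3, 44.8]
ee_rot: [-0.291, -3.127, 0.003]
ft_force: [-6.2, -15.3, 13.4]
grip_width: 13.6
finger_force: 15.0
```

Emit:
drive_tool --pt "0 0 -0.05 0 0 0 0" --pt "0 0 -0.1 0 0 0 0" --pt "0 0 -0.15 0 0 0 0" --pt "0 0 -0.18 0 0 0 0" --pt "0 0 -0.18 0 0 0 0"

```text
t: 8.05
position: [474.4, 113.2, 44.7]
ee_rot: [-0.018, -3.14, 0.002]
ft_force: [-6.5, -13.3, 12.1]
grip_width: 14.6
finger_force: 15.4
```

```bash
python3 - <<'E'
from h import *
log([0,0,.4,0,0,.07],[0,0,0,0,0,.05],[0,0,-.88,0,0,0],[0,0,-.88,0,0,0],[0,0,-.18,0,0,0])
cplan()
s=read_state(); print(s['moment'],s['finger_force'])
E
```

```text
t 8.05 meas [474.4 113.2  44.7] 3.130 cmd [475.2 114.2  44.4] 3.130 j6 -1.37 grip 14.6 F [ -6.5 -13.3  12.1]
[-2.68381143  1.04134552 -0.49508152] 15.372977703809738
```

```bash
python3 - <<'E'
from h import *
cplan((475.2,114.2,100,3.13),(472,50,100,2.5),(469.7,3.5,100,1.98),(469.7,3.5,44.4,1.98))
E
```

```text
t 8.05 meas [474.4 113.2  44.7] 3.130 cmd [475.2 114.2  44.4] 3.130 j6 -1.37 grip 14.6 F [ -6.5 -13.3  12.1]
  shift [ 0.     -0.     -0.0556] turn [-0. -0. -0.]
  shift [ 0.0025 -0.0642 -0.    ] turn [ 0.   -0.    0.63]
  shift [-0.026  -0.0386 -0.    ] turn [ 0.   -0.    0.52]
  shift [-0.     -0.      0.0556] turn [0. 0. 0.]
```

Emit:
drive_tool --pt "0 0 0 0 0 0 0.5" --pt "0 0 0 0 0 0 0.5" --pt "0 0 0 0 0 -0.01 0.5" --pt "0 0 0 0 0 -0.035 0.5" --pt "0 0 0 0 0 -0.056 0.5"

```text
t: 8.68
position: [475.5, 114.4, 101.9]
ee_rot: [0.018, 3.141, 0.0]
ft_force: [0.1, 0.6, 0.5]
grip_width: 45.7
finger_force: 0.0
```

Emit:
drive_tool --pt "0 0 0.13 0.0005 -0.013 0 0.5" --pt "0 0 0.26 0.001 -0.026 0 0.5" --pt "0 0 0.39 0.0015 -0.039 0 0.5" --pt "0 0 0.52 0.002 -0.052 0 0.5" --pt "0 0 0.63 0.0025 -0.0642 0 0.5"

```text
t: 9.3
position: [472.2, 49.7, 101.2]
ee_rot: [0.996, 2.979, 0.001]
ft_force: [-0.2, 0.2, -0.3]
grip_width: 45.5
finger_force: 0.0
```

Emit:
drive_tool --pt "0 0 0.15 -0.008 -0.012 0 0.5" --pt "0 0 0.3 -0.016 -0.024 0 0.5" --pt "0 0 0.45 -0.022 -0.033 0 0.5" --pt "0 0 0.52 -0.026 -0.0386 0 0.5" --pt "0 0 0.52 -0.026 -0.0386 0 0.5"

```text
t: 9.93
position: [469.9, 3.4, 101.0]
ee_rot: [1.724, 2.626, 0.001]
ft_force: [0.1, 0.7, -0.1]
grip_width: 45.6
finger_force: 0.0
```

```bash
python3 - <<'E'
from h import *
log([0,0,0,0,0,-.056],[0,0,.63,.0025,-.0642,0],[0,0,.52,-.026,-.0386,0])
cplan((469.7,3.5,44.4,1.98))
im,P=snap('wrist','w5.png'); 
g=cv2.cvtColor(im,cv2.COLOR_BGR2GRAY)
print(proj(P,[(469.7,3.5,54),(469.7,3.5,84)]).round(1))
u=proj(P,(469.7,3.5,84))[0].round().astype(int)
for y in range(u[1]-50,u[1]+6,3): print(y,g[y,u[0]-36:u[0]+38:3])
E
```

```text
t 9.93 meas [469.9   3.4 101. ] 1.980 cmd [469.7   3.6 100.4] 1.980 j6 -0.45 grip 45.6 F [ 0.1  0.7 -0.1]
  shift [-0.0001 -0.      0.056 ] turn [-0.  0. -0.]
[[321.6 242.7]
 [321.6 255.7]]
206 [121 120 119 121 120 119 120 118 118 118 104  49  58 106 121 119 120 123
 124 123 121 121 117 120 112]
209 [120 120 118 121 119 122 120  31  13  15  16  16  15  15  16  12  38 122
 123 122 121 119 118 120 119]
212 [120 119 119 120 120  80  13  16  15   9  11   9   8  12  11  16  18  14
  37 122 122 117 120 120 114]
215 [120 119 122 120  16  15  16  16   9  12  11  13  11   8  10  16  16  16
  17  16 118 119 121 118 114]
218 [119 119 121  22  17  16  17  16  10  10  12  12  13  13  11  17  15  16
  16  17  15 120 119 115 115]
221 [118 121  74  14  16  16  14  15  12  12  13  15  13  15  12  17  17  16
  16  16  16  19 117 114 117]
224 [119 104  13  15  16  15  16  14  14  14  15 137  15  16  13  13  16  15
  16  17  17  15  82 117 119]
227 [121  28  15  14  15  15  15  16  10  13  13 136  15  15  13  14  15  16
  15  14  15  15  18 117 118]
230 [119  15  15  14  16  15  14  15  13  16  15 137  
[... 422 characters left out ...]
 116  56  14  13  12  14  14
  15  14  16  15  16  12 114]
245 [ 46  14  15  15  13  16  12  15  11  13  14  99  55  14  14  12  15  14
  15  15  15  14  13  15 116]
248 [ 67  15  13  14  15  14  15  14  13  13  14  98  80  14  14  11  14  14
  15  15  14  14  16  48 119]
251 [ 99  13  13  14  15  14  14  14  11  15  14  24  22  16  13  11  14  13
  13  13  14  13  14  97 117]
254 [116  13  12  14  14  12  14  13  13  12  14  15  15  16  13  14  15  14
  13  13  14  14  13 119 114]
257 [116 100  15  13  12  13  12  14  12  13  15  14  16  16  13  12  13  14
  13  13  14  11  48 116 111]
260 [116 117  14  16  15  13  13  15  13  13  15  14  14  14  12  13  15  14
  14  15  14  14 118 114 113]
```

Knob 1's bar is aligned and its disc centre is where predicted, so I'll grip it and turn.

Emit:
drive_tool --pt "0 0 0 0 0 0.015 0.5" --pt "0 0 0 0 0 0.03 0.5" --pt "0 0 0 0 0 0.045 0.5" --pt "0 0 0 0 0 0.056 0.5" --pt "0 0 0 0 0 0.056 0.3"

```text
t: 10.6
position: [469.0, 3.6, 43.4]
ee_rot: [-1.723, -2.625, 0.002]
ft_force: [-0.1, 0.3, 0.0]
grip_width: 38.2
finger_force: 0.0
```

Emit:
drive_tool --pt "0 0 0 0 0 0 0" --pt "0 0 0 0 0 0 0" --pt "0 0 0 0 0 0 0" --pt "0 0 -0.1 0 0 0 0" --pt "0 0 -0.25 0 0 0 0"

```text
t: 11.22
position: [469.0, 3.4, 44.7]
ee_rot: [-1.377, -2.823, 0.001]
ft_force: [-6.3, -3.2, 8.6]
grip_width: 14.2
finger_force: 15.0
```

Emit:
drive_tool --pt "0 0 -0.18 0 0 0 0" --pt "0 0 -0.36 0 0 0 0" --pt "0 0 -0.54 0 0 0 0" --pt "0 0 -0.72 0 0 0 0" --pt "0 0 -0.88 0 0 0 0"

```text
t: 11.85
position: [468.9, 3.1, 44.8]
ee_rot: [-0.041, -3.14, 0.001]
ft_force: [-6.3, -6.7, 6.6]
grip_width: 14.6
finger_force: 15.3
```

Emit:
drive_tool --pt "0 0 -0.03 0 0 0 0" --pt "0 0 -0.03 0 0 0 0" --pt "0 0 -0.03 0 0 0 0" --pt "0 0 -0.03 0 0 0 0.5" --pt "0 0 -0.03 0 0 0 0.5"

```text
t: 12.48
position: [470.0, 3.6, 44.7]
ee_rot: [0.003, 3.141, 0.0]
ft_force: [0.7, -1.0, -0.0]
grip_width: 32.1
finger_force: 0.0
```

Emit:
drive_tool --pt "0 0 0 0 0 0 0.5" --pt "0 0 0 0 0 -0.015 0.5" --pt "0 0 0 0 0 -0.03 0.5" --pt "0 0 0 0 0 -0.045 0.5" --pt "0 0 0 0 0 -0.056 0.5"

```text
t: 13.1
position: [470.1, 3.5, 101.9]
ee_rot: [0.003, 3.14, -0.0]
ft_force: [-0.1, -0.6, -0.0]
grip_width: 45.7
finger_force: 0.0
```

```bash
python3 - <<'E'
from h import *
log([0,0,0,0,0,.056],[0,0,-.25,0,0,0],[0,0,-.88,0,0,0],[0,0,-.03,0,0,0],[0,0,0,0,0,-.056])
cplan((469,-20,100,2.25),(466,-60,100,1.4),(464,-90,100,0.6),(463,-106,100,-0.08))
E
```

```text
t 13.10 meas [470.1   3.5 101.9] 3.140 cmd [469.7   3.6 100.4] 3.140 j6 -1.61 grip 45.7 F [-0.1 -0.6 -0. ]
  shift [ 0.0007 -0.0236  0.0004] turn [-0.    0.    0.89]
  shift [-0.0292 -0.0275 -0.    ] turn [ 0.   -0.    0.85]
  shift [-0.0299  0.0031  0.    ] turn [-0.  -0.   0.8]
  shift [-0.0099  0.0126  0.    ] turn [ 0.   -0.    0.68]
```

Emit:
drive_tool --pt "0 0 0.178 0 -0.005 0 0.5" --pt "0 0 0.356 0 -0.01 0 0.5" --pt "0 0 0.534 0 -0.015 0 0.5" --pt "0 0 0.712 0 -0.02 0 0.5" --pt "0 0 0.89 0.0007 -0.0236 0 0.5"

```text
t: 13.72
position: [469.0, -20.3, 101.0]
ee_rot: [1.363, 2.83, 0.0]
ft_force: [-0.2, 0.1, 0.5]
grip_width: 45.5
finger_force: 0.0
```

Emit:
drive_tool --pt "0 0 0.17 -0.006 -0.006 0 0.5" --pt "0 0 0.34 -0.012 -0.011 0 0.5" --pt "0 0 0.51 -0.018 -0.017 0 0.5" --pt "0 0 0.68 -0.024 -0.022 0 0.5" --pt "0 0 0.85 -0.0292 -0.0275 0 0.5"

```text
t: 14.35
position: [466.0, -60.3, 100.9]
ee_rot: [2.409, 2.017, 0.0]
ft_force: [0.5, 0.2, -0.9]
grip_width: 45.7
finger_force: 0.0
```

Emit:
drive_tool --pt "0 0 0.16 -0.006 0.001 0 0.5" --pt "0 0 0.32 -0.012 0.002 0 0.5" --pt "0 0 0.48 -0.018 0.002 0 0.5" --pt "0 0 0.64 -0.024 0.003 0 0.5" --pt "0 0 0.8 -0.0299 0.0031 0 0.5"

```text
t: 14.98
position: [463.9, -90.2, 100.9]
ee_rot: [3.004, 0.92, 0.0]
ft_force: [-0.6, 0.3, -0.6]
grip_width: 45.3
finger_force: 0.0
```

Emit:
drive_tool --pt "0 0 0.16 -0.002 0.003 0 0.5" --pt "0 0 0.32 -0.004 0.006 0 0.5" --pt "0 0 0.48 -0.007 0.009 0 0.5" --pt "0 0 0.64 -0.009 0.012 0 0.5" --pt "0 0 0.68 -0.0099 0.0126 0 0.5"

```text
t: 15.6
position: [462.8, -106.2, 100.9]
ee_rot: [3.139, -0.131, 0.0]
ft_force: [0.4, 0.5, 0.6]
grip_width: 45.6
finger_force: 0.0
```

```bash
cat >> h.py <<'E'
def dash(im,P,c):
    """dash of a knob at world c in the wrist view: yaw of the dash line, offset of the disc (z=54)"""
    g=cv2.cvtColor(im,cv2.COLOR_BGR2GRAY); u=proj(P,(c[0],c[1],54))[0].round().astype(int)
    k=np.zeros_like(g); k[max(0,u[1]-45):u[1]+25,u[0]-45:u[0]+45]=1
    m=((g<45)*k).astype(np.uint8); cs=max(cv2.findContours(m,0,1)[0],key=cv2.contourArea)
    hull=cv2.convexHull(cs); x,y,w,h=cv2.boundingRect(hull); print('disc px box',(x,y,w,h),'pred',u, 'centre',onplane(P,[(x+w/2,y+w/2)],54).round(1))
    f=np.zeros_like(m); cv2.drawContours(f,[hull],-1,1,-1); f=cv2.erode(f,np.ones((7,7)))
    ys,xs=np.nonzero((g>70)&(f>0)); 
    vx,vy,x0,y0=cv2.fitLine(np.c_[xs,ys].astype(np.float32),cv2.DIST_L2,0,.01,.01).ravel()
    w=onplane(P,[(x0-15*vx,y0-15*vy),(x0+15*vx,y0+15*vy)],84); d=w[1]-w[0]
    print('dash',len(xs),(x0,y0),'line yaw',np.arctan2(d[1],d[0]).round(3),'mid',w.mean(0).round(1))
E
python3 - <<'E'
from h import *
log([0,0,.89,.0007,-.0236,0],[0,0,.85,-.0292,-.0275,0],[0,0,.8,-.0299,.0031,0],[0,0,.68,-.0099,.0126,0])
cplan((463,-106,44.4,-0.08))
im,P=snap('wrist','w6.png'); dash(im,P,(463,-106))
E
```

```text
t 15.60 meas [ 462.8 -106.2  100.9] -0.084 cmd [ 462.8 -106.   100.4] -0.080 j6 1.38 grip 45.6 F [0.4 0.5 0.6]
  shift [ 0.0002 -0.      0.056 ] turn [-0. -0. -0.]
disc px box (289, 207, 70, 60) pred [323 242] centre [[ 463.  -107.1   54. ]]
dash 104 (np.float32(324.25), np.float32(236.40384)) line yaw -0.13 mid [ 475.2 -108.1   84. ]
```

Emit:
drive_tool --pt "0 0 0 0 0 0.015 0.5" --pt "0 0 0 0 0 0.03 0.5" --pt "0 0 0 0 0 0.045 0.5" --pt "0 0 0 0 0 0.056 0.5" --pt "0 0 0 0 0 0.056 0.3"

```text
t: 16.27
position: [462.1, -105.8, 43.4]
ee_rot: [-3.139, 0.126, 0.003]
ft_force: [-0.9, -0.4, 0.6]
grip_width: 38.5
finger_force: 0.0
```

Emit:
drive_tool --pt "0 0 0 0 0 0 0" --pt "0 0 0 0 0 0 0" --pt "0 0 0 0 0 0 0" --pt "0 0 -0.1 0 0 0 0" --pt "0 0 -0.25 0 0 0 0"

```text
t: 16.9
position: [463.4, -106.6, 45.0]
ee_rot: [3.129, 0.273, 0.002]
ft_force: [0.3, -4.2, 0.9]
grip_width: 13.9
finger_force: 15.0
```

Emit:
drive_tool --pt "0 0 -0.18 0 0 0 0" --pt "0 0 -0.36 0 0 0 0" --pt "0 0 -0.54 0 0 0 0" --pt "0 0 -0.72 0 0 0 0" --pt "0 0 -0.88 0 0 0 0"

```text
t: 17.52
position: [462.9, -106.1, 44.9]
ee_rot: [2.714, 1.582, 0.0]
ft_force: [-2.1, 0.9, 4.9]
grip_width: 13.7
finger_force: 15.0
```

Emit:
drive_tool --pt "0 0 -0.18 0 0 0 0" --pt "0 0 -0.36 0 0 0 0" --pt "0 0 -0.54 0 0 0 0" --pt "0 0 -0.72 0 0 0 0" --pt "0 0 -0.88 0 0 0 0"

```text
t: 18.15
position: [462.2, -106.0, 44.8]
ee_rot: [-1.781, -2.587, 0.001]
ft_force: [-7.5, -1.6, 10.0]
grip_width: 13.6
finger_force: 15.0
```

Emit:
drive_tool --pt "0 0 -0.18 0 0 0 0" --pt "0 0 -0.36 0 0 0 0" --pt "0 0 -0.54 0 0 0 0" --pt "0 0 -0.72 0 0 0 0" --pt "0 0 -0.88 0 0 0 0"

```text
t: 18.77
position: [461.7, -106.4, 44.8]
ee_rot: [-0.509, -3.098, 0.001]
ft_force: [-11.2, -9.0, 11.1]
grip_width: 14.1
finger_force: 15.0
```

Emit:
drive_tool --pt "0 0 -0.15 0 0 0 0" --pt "0 0 -0.25 0 0 0 0" --pt "0 0 -0.32 0 0 0 0" --pt "0 0 -0.32 0 0 0 0" --pt "0 0 -0.32 0 0 0 0"

```text
t: 19.4
position: [461.9, -106.5, 44.7]
ee_rot: [-0.019, -3.14, 0.001]
ft_force: [-9.5, -9.6, 8.6]
grip_width: 14.6
finger_force: 15.4
```

```bash
python3 - <<'E'
from h import *
log([0,0,0,0,0,.056],[0,0,-.25,0,0,0],[0,0,-.88,0,0,0],[0,0,-.88,0,0,0],[0,0,-.88,0,0,0],[0,0,-.32,0,0,0])
cplan(); print(read_state()['moment'])
E
```

```text
t 19.40 meas [ 461.9 -106.5   44.7] 3.130 cmd [ 462.8 -106.    44.4] 3.130 j6 -1.83 grip 14.6 F [-9.5 -9.6  8.6]
[-1.75985266  1.77749868 -0.52073539]
```

Emit:
drive_tool --pt "0 0 -0.0 0 0 0 0.5" --pt "0 0 0 0 0 0 0.5" --pt "0 0 0 0 0 -0.02 0.5" --pt "0 0 0 0 0 -0.06 0.5" --pt "0 0 0 0 0 -0.096 0.5"

```text
t: 20.02
position: [462.9, -105.9, 141.7]
ee_rot: [0.018, 3.141, 0.0]
ft_force: [0.9, -0.5, -0.3]
grip_width: 45.5
finger_force: 0.0
```

```bash
python3 - <<'E'
from h import *
log([0,0,0,0,0,-.096])
cplan((500,-280,140,2.22),(530,-451,140,1.31))
E
```

```text
t 20.02 meas [ 462.9 -105.9  141.7] 3.130 cmd [ 462.8 -106.   140.4] 3.130 j6 -1.83 grip 45.5 F [ 0.9 -0.5 -0.3]
  shift [-0.0392 -0.1735  0.0004] turn [-0.    0.    0.91]
  shift [-0.1543 -0.0795 -0.    ] turn [ 0.   -0.    0.91]
```

Emit:
drive_tool --pt "0 0 0.182 -0.008 -0.035 0 0.5" --pt "0 0 0.364 -0.016 -0.069 0 0.5" --pt "0 0 0.546 -0.0235 -0.104 0 0.5" --pt "0 0 0.728 -0.031 -0.139 0 0.5" --pt "0 0 0.91 -0.0392 -0.1735 0 0.5"

```text
t: 20.65
position: [500.2, -281.1, 140.6]
ee_rot: [1.405, 2.809, 0.0]
ft_force: [0.3, 0.6, 0.4]
grip_width: 45.6
finger_force: 0.0
```

Emit:
drive_tool --pt "0 0 0.182 -0.031 -0.016 0 0.5" --pt "0 0 0.364 -0.062 -0.032 0 0.5" --pt "0 0 0.546 -0.093 -0.048 0 0.5" --pt "0 0 0.728 -0.123 -0.064 0 0.5" --pt "0 0 0.91 -0.1543 -0.0795 0 0.5"

```text
t: 21.28
position: [530.1, -452.0, 140.4]
ee_rot: [2.497, 1.906, 0.0]
ft_force: [0.8, 0.2, -1.0]
grip_width: 45.7
finger_force: 0.0
```

```bash
python3 - <<'E'
from h import *
log([0,0,.91,-.0392,-.1735,0],[0,0,.91,-.1543,-.0795,0])
cplan()
im,P=snap('wrist','w7.png'); json.dump([np.array(P[k]).tolist() for k in ('mtx','k1','extrinsics')],open('w7.json','w'))
it,Pt=snap('top','t7.png')
k=cv2.resize(it[240:305,240:425],(800,281),interpolation=cv2.INTER_CUBIC)
cv2.imwrite('pics/m7.png',np.vstack([cv2.resize(im[100:300,100:500],(640,320)),cv2.resize(k,(640,225))]))
E
```

```text
t 21.27 meas [ 530.1 -452.   140.4] 1.304 cmd [ 529.9 -450.9  140.4] 1.310 j6 -0.47 grip 45.7 F [ 0.8  0.2 -1. ]
```

View pics/m7.png

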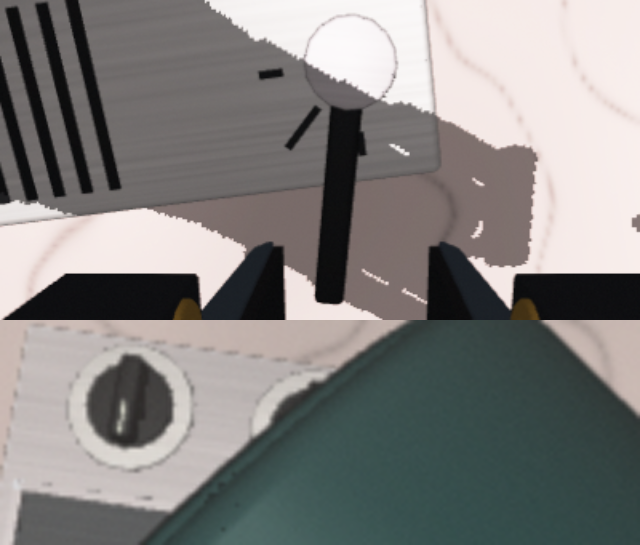

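The wrist view (upper panel) shows the pivot at (350,62), the lever running to (330,300), and the marks at (270,73), (303,128) and (362,143). In the lower panel knob 0's dash points to the robot.

```bash
python3 - <<'E'
from h import *
d=json.load(open('w7.json')); P=dict(mtx=d[0],k1=d[1],extrinsics=d[2])
f=lambda a: np.array(a,float)/1.6+100-.2
L=onplane(P,f([(345,112),(330,300)]),90)[:,:2]; print('lever',L.round(1).tolist(),'yaw',np.arctan2(*(L[1]-L[0])[::-1])%(2*np.pi))
M=onplane(P,f([(283,71),(259,75),(318,108),(289,149),(362,133),(362.5,155)]),50)[:,:2].reshape(3,2,2)
for m in M: print(m.round(1).tolist(),'yaw',np.arctan2(*(m[1]-m[0])[::-1])%(2*np.pi))
for z in (90,95,100): print('cap',z,onplane(P,f([(350,62),(303,62),(397,62)]),z).round(1).tolist())
c=lambda a,b:a[0]*b[1]-a[1]*b[0]
a,b=M[0],M[1]; da=a[1]-a[0]; db=b[1]-b[0]; s=c(b[0]-a[0],db)/c(da,db); print('pivot from marks',a[0]+s*da)
im=cv2.imread('pics/w7.png'); g=cv2.cvtColor(im,cv2.COLOR_BGR2GRAY)
for v in (180,200,220,240,260,280): 
    x=np.nonzero(g[v,295:330]<35)[0]+295; w=onplane(P,[(x.min(),v),(x.max()+1,v)],90); print(v,x.min(),x.max(),w.mean(0).round(1),np.linalg.norm(w[0]-w[1]).round(1))
s,Ps=snap('side','s7.png')
for q in ((475.7,113.1,84),(469.7,3.5,84),(463,-106,84)): print(proj(Ps,q).round(0))
cv2.imwrite('pics/s7c.png',cv2.resize(s[220:315,255:375],(600,475),interpolation=cv2.INTER_CUBIC))
E
```

```text
lever [[539.1, -400.5], [508.7, -483.3]] yaw 4.359945722664786
[[513.3, -375.8], [501.3, -374.5]] yaw 3.032729495877783
[[525.0, -397.8], [504.9, -413.8]] yaw 3.812290246660229
[[543.1, -415.8], [540.4, -426.7]] yaw 4.470812918783628
cap 90 [[546.8, -380.8, 90.0], [527.5, -375.5, 90.0], [566.1, -386.1, 90.0]]
cap 95 [[546.9, -380.9, 95.0], [528.0, -375.7, 95.0], [565.8, -386.0, 95.0]]
cap 100 [[546.9, -380.9, 100.0], [528.4, -375.8, 100.0], [565.5, -386.0, 100.0]]
pivot from marks [ 547.95549512 -379.63102663]
180 306 324 [ 537.3 -407.4   90. ] 13.3
200 304 322 [ 532.1 -420.6   90. ] 13.5
220 302 320 [ 526.8 -434.2   90. ] 13.7
240 301 318 [ 521.7 -448.3   90. ] 13.2
260 299 316 [ 516.1 -462.8   90. ] 13.4
280 298 314 [ 510.6 -477.7   90. ] 12.8
[[278. 230.]]
[[306. 253.]]
[[339. 278.]]
```

View pics/s7c.png

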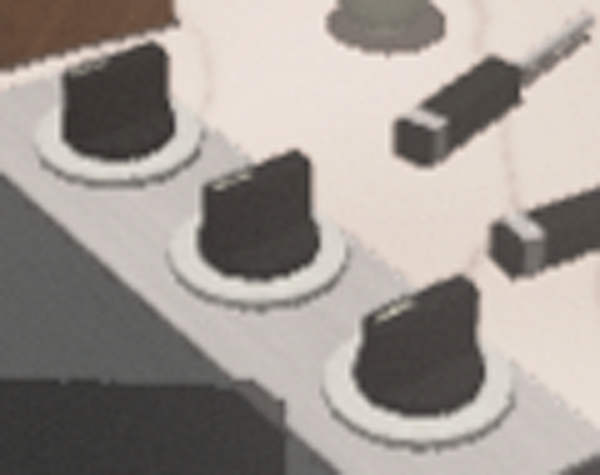

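All three knobs show their dashes towards the robot, so they're off. The lever is at yaw 4.35 and half-open is at 3.81, so it needs a clockwise turn of 0.54.

```bash
python3 - <<'E'
from h import *
cplan((520.4,-450.6,100,1.208),(520.4,-450.6,46,1.208))
E
```

```text
t 21.43 meas [ 530.  -452.   140.2] 1.309 cmd [ 529.9 -450.9  140.4] 1.310 j6 -0.48 grip 45.7 F [-1.2  0.1 -0.1]
  shift [-0.0021 -0.0092  0.0404] turn [ 0.    -0.     0.102]
  shift [ 0.    -0.     0.054] turn [0. 0. 0.]
```

Emit:
drive_tool --pt "0 0 0.102 -0.0021 -0.0092 0 0.5" --pt "0 0 0.102 -0.0021 -0.0092 0.03 0.5" --pt "0 0 0.102 -0.0021 -0.0092 0.06 0.5" --pt "0 0 0.102 -0.0021 -0.0092 0.085 0.5" --pt "0 0 0.102 -0.0021 -0.0092 0.0944 0.5"

```text
t: 22.05
position: [519.8, -449.1, 44.7]
ee_rot: [-2.582, -1.786, 0.001]
ft_force: [0.4, -0.3, -0.3]
grip_width: 45.5
finger_force: 0.0
```

Emit:
drive_tool --pt "0 0 0 0 0 0 0" --pt "0 0 0 0 0 0 0" --pt "0 0 0 0 0 0 0" --pt "0 0 0 0 0 0 0" --pt "0 0 0 0 0 0 0"

```text
t: 22.68
position: [520.7, -450.9, 46.7]
ee_rot: [2.585, 1.784, 0.0]
ft_force: [-2.2, 0.3, 7.1]
grip_width: 13.7
finger_force: 15.0
```

Emit:
drive_tool --pt "0 0 0.11 0.0005 -0.0082 0 0" --pt "0 0 0.22 0.0018 -0.0164 0 0" --pt "0 0 0.33 0.004 -0.0243 0 0" --pt "0 0 0.44 0.0071 -0.0319 0 0" --pt "0 0 0.54 0.0106 -0.0385 0 0"

```text
t: 23.3
position: [488.6, -427.4, 46.8]
ee_rot: [2.969, 1.024, 0.001]
ft_force: [2.2, 0.9, 4.3]
grip_width: 14.1
finger_force: 15.0
```

Emit:
drive_tool --pt "0 0 0 0 0 0 0" --pt "0 0 0 0 0 0 0" --pt "0 0 0 0 0 0 0.5" --pt "0 0 0 0 0 0 0.5" --pt "0 0 0 0 0 0 0.5"

```text
t: 23.92
position: [488.1, -426.9, 45.8]
ee_rot: [-2.968, -1.03, 0.0]
ft_force: [-0.2, 0.2, 0.0]
grip_width: 41.2
finger_force: 0.0
```

Emit:
drive_tool --pt "0 0 0 0 0 -0.01 0.5" --pt "0 0 0 0 0 -0.03 0.5" --pt "0 0 0 0 0 -0.06 0.5" --pt "0 0 0 0 0 -0.09 0.5" --pt "0 0 0 0 0 -0.1 0.5"

```text
t: 24.55
position: [489.2, -427.9, 149.1]
ee_rot: [2.965, 1.029, 0.003]
ft_force: [0.9, -0.7, -0.0]
grip_width: 46.0
finger_force: 0.0
```

```bash
python3 - <<'E'
from h import *
log([0,0,.102,-.0021,-.0092,.0944],[0,0,.54,.0106,-.0385,0],[0,0,0,0,0,-.1])
cplan((655,-141,190,0))
im,P=snap('wrist','w8.png'); g=cv2.cvtColor(im,cv2.COLOR_BGR2GRAY)
pts=[]
u=[proj(P,(547-r*.7834,-380.5-r*.6215,90))[0] for r in (40,60,80,100)]
for a,b in u:
    v=int(round(b)); x0=int(a)-30; x=np.nonzero(g[v,x0:x0+60]<35)[0]+x0
    if len(x): w=onplane(P,[(x.min(),v),(x.max()+1,v)],90); pts.append(w.mean(0)[:2]); print(v,round(a),x.min(),x.max(),w.mean(0).round(1),np.linalg.norm(w[0]-w[1]).round(1), np.arctan2(w.mean(0)[1]+380.5,w.mean(0)[0]-547)%(2*np.pi))
E
```

```text
t 24.55 meas [ 489.2 -427.9  149.1] 0.668 cmd [ 488.2 -427.   146. ] 0.668 j6 0.15 grip 46.0 F [ 0.9 -0.7 -0. ]
  shift [ 0.3081 -0.1213 -0.044 ] turn [-0.    -0.     0.668]
192 321 312 329 [ 516.1 -405.3   90. ] 13.2 3.8184646834004137
219 321 313 329 [ 500.5 -418.1   90. ] 12.7 3.8213136841965243
245 321 313 329 [ 484.6 -430.6   90. ] 12.9 3.8181567576089526
270 321 313 329 [ 468.8 -443.1   90. ] 13.2 3.8162725330275857
```

The damper is at half-open, yaw 3.818 against the mark's 3.81. Next is the right-hand probe. I'll look from slightly behind it.

```bash
python3 - <<'E'
from h import *
cplan((530,-285,165,0.36),(570,-144,165,0.05))
E
```

```text
t 24.60 meas [ 489.1 -427.8  149.1] 0.668 cmd [ 488.2 -427.   146. ] 0.668 j6 0.15 grip 45.5 F [ 0.7 -0.5  0.8]
  shift [ 0.1207 -0.0856 -0.019 ] turn [-0.    -0.     0.308]
  shift [ 0.0871 -0.1179 -0.    ] turn [ 0.   -0.    0.31]
```

Emit:
drive_tool --pt "0 0 0.06 0.024 -0.017 -0.004 0.5" --pt "0 0 0.12 0.048 -0.034 -0.008 0.5" --pt "0 0 0.18 0.072 -0.051 -0.012 0.5" --pt "0 0 0.25 0.097 -0.069 -0.016 0.5" --pt "0 0 0.308 0.1207 -0.0856 -0.019 0.5"

```text
t: 25.22
position: [529.8, -283.8, 164.4]
ee_rot: [-3.091, -0.559, 0.001]
ft_force: [0.4, 0.1, -0.0]
grip_width: 45.7
finger_force: 0.0
```

Emit:
drive_tool --pt "0 0 0.08 0.022 -0.03 0 0.5" --pt "0 0 0.16 0.044 -0.06 0 0.5" --pt "0 0 0.24 0.066 -0.09 0 0.5" --pt "0 0 0.31 0.0871 -0.1179 0 0.5" --pt "0 0 0.31 0.0871 -0.1179 0 0.5"

```text
t: 25.85
position: [569.9, -142.2, 164.3]
ee_rot: [-3.14, -0.081, 0.002]
ft_force: [0.1, -0.1, -0.5]
grip_width: 45.7
finger_force: 0.0
```

```bash
cat >> h.py <<'E'
def handles(im,P,ztop=20,vmax=60,box=None):
    """dark handle blobs with wrist camera, top face plane; merges the silver band gap by closing"""
    g=im.max(2); m=(g<vmax).astype(np.uint8)
    if box is not None:
        k=np.zeros_like(m); x0,y0,x1,y1=box; k[y0:y1,x0:x1]=1; m*=k
    out=[]
    for c in cv2.findContours(m,0,1)[0]:
        if cv2.contourArea(c)<150: continue
        b=cv2.boxPoints(cv2.minAreaRect(c)); w=onplane(P,b,ztop)[:,:2]
        e=[w[1]-w[0],w[2]-w[1]]; L=[np.linalg.norm(a) for a in e]; i=int(L[1]>L[0]); d=e[i]
        out.append((b.mean(0).round(1).tolist(),w.mean(0).round(1).tolist(),round(L[i],1),round(L[1-i],1),round(float(np.arctan2(d[1],d[0])%np.pi),3)))
    return out
E
python3 - <<'E'
from h import *
log([0,0,.308,.1207,-.0856,-.019],[0,0,.31,.0871,-.1179,0])
cplan()
im,P=snap('wrist','w9.png'); json.dump([np.array(P[k]).tolist() for k in ('mtx','k1','extrinsics')],open('w9.json','w'))
print('handle pred',proj(P,[(633,-141,20),(748,-135,10)]).round(0))
for h in handles(im,P,box=(150,0,500,255)): print(h)
it,Pt=snap('top','t9.png')
E
```

```text
t 25.85 meas [ 569.9 -142.2  164.3] 0.052 cmd [ 570. -144.  165.] 0.050 j6 1.24 grip 45.7 F [ 0.1 -0.1 -0.5]
handle pred [[325. 149.]
 [325.  17.]]
([215.8000030517578, 148.1999969482422], [628.3, -37.8], np.float64(63.5), np.float64(23.0), 2.968)
([327.0, 140.0], [641.0, -142.5], np.float64(61.9), np.float64(18.3), 0.061)
([479.5, 78.0], [702.8, -277.3], np.float64(61.3), np.float64(34.8), 0.168)
```

View pics/w9.png

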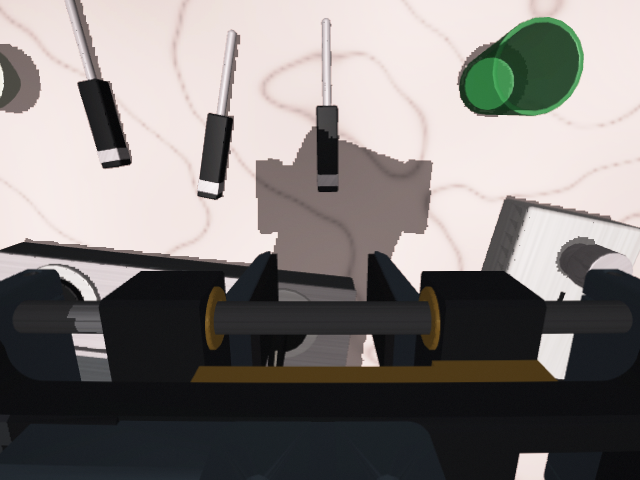

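The wrist view shows the black probe at (327,148) with its rod tip at (325,20). There are two more black ones to the left, and no purple one here. I'll grasp this probe.

```bash
python3 - <<'E'
from h import *
it=cv2.imread('pics/t9.png'); Pt=viewer.camera_params('top')
cplan((632,-142.5,80,0.055),(632,-142.5,-14,0.055))
print('bowl, tumbler',onplane(Pt,[(262,168)],40).round(0),onplane(Pt,[(484,168)],85).round(0))
b=cv2.imread('pics/top0.png').astype(int); print('handles region diff',(np.abs(b-it)[140:225,290:345].max(2)>40).sum(),(np.abs(b-it)[140:230,345:375].max(2)>40).sum())
E
```

```text
t 25.95 meas [ 569.7 -144.   164.5] 0.051 cmd [ 570. -144.  165.] 0.050 j6 1.23 grip 45.5 F [-0.  -0.7  0.1]
  shift [0.062  0.0015 0.085 ] turn [-0.    -0.    -0.005]
  shift [-0.    -0.     0.094] turn [0. 0. 0.]
bowl, tumbler [[684. 168.  40.]] [[ 707. -295.   85.]]
handles region diff 4232 2129
```

Emit:
drive_tool --pt "0 0 -0.005 0.03 0.001 0.03 0.5" --pt "0 0 -0.005 0.062 0.0015 0.06 0.5" --pt "0 0 -0.005 0.062 0.0015 0.085 0.5" --pt "0 0 -0.005 0.062 0.0015 0.11 0.5" --pt "0 0 -0.005 0.062 0.0015 0.13 0.5" --squeeze 35

```text
t: 26.58
position: [631.3, -143.3, 33.6]
ee_rot: [-3.14, -0.085, 0.002]
ft_force: [1.6, 0.6, 0.1]
grip_width: 45.3
finger_force: 0.0
```

Emit:
drive_tool --pt "0 0 0 0 0 0.015 0.5" --pt "0 0 0 0 0 0.03 0.5" --pt "0 0 0 0 0 0.04 0.5" --pt "0 0 0 0 0 0.049 0.5" --pt "0 0 0 0 0 0.049 0.4"

```text
t: 27.2
position: [631.7, -142.3, -14.5]
ee_rot: [-3.14, -0.086, 0.001]
ft_force: [0.2, 0.0, -1.2]
grip_width: 38.5
finger_force: 0.0
```

Emit:
drive_tool --pt "0 0 0 0 0 0 0" --pt "0 0 0 0 0 0 0" --pt "0 0 0 0 0 0 0" --pt "0 0 0 0 0 0 0" --pt "0 0 0 0 0 0 0"

```text
t: 27.82
position: [632.3, -142.6, -13.5]
ee_rot: [3.14, 0.086, 0.001]
ft_force: [-1.1, 0.2, 6.4]
grip_width: 19.2
finger_force: 35.0
```

Emit:
drive_tool --pt "0 0 0 0 0 -0.02 0" --pt "0 0 0 0 0 -0.05 0" --pt "0 0 0 0 0 -0.09 0" --pt "0 0 0 0 0 -0.13 0" --pt "0 0 0 0 0 -0.15 0"

```text
t: 28.45
position: [632.9, -142.7, 139.2]
ee_rot: [3.14, 0.086, 0.005]
ft_force: [0.1, -0.6, -1.2]
grip_width: 19.3
finger_force: 35.0
```

```bash
python3 - <<'E'
from h import *
log([0,0,-.005,.062,.0015,.13],[0,0,0,0,0,.049],[0,0,0,0,0,-.15])
cplan((640,-30,136,0.8),(648,80,136,1.6),(656,190,136,2.35),(665.5,265,136,2.938))
E
```

```text
t 28.45 meas [ 632.9 -142.7  139.2] 0.055 cmd [ 632.  -142.5  136. ] 0.055 j6 1.26 grip 19.3 F [ 0.1 -0.6 -1.2]
  shift [ 0.0142 -0.1118  0.    ] turn [-0.    -0.    -0.745]
  shift [ 0.0845 -0.0709 -0.    ] turn [ 0.   0.  -0.8]
  shift [0.1097 0.0112 0.    ] turn [-0.    0.   -0.75]
  shift [0.0467 0.0595 0.    ] turn [ 0.     0.    -0.588]
```

Emit:
drive_tool --pt "0 0 -0.149 0.003 -0.022 0 0" --pt "0 0 -0.298 0.006 -0.045 0 0" --pt "0 0 -0.447 0.009 -0.067 0 0" --pt "0 0 -0.596 0.012 -0.09 0 0" --pt "0 0 -0.745 0.0142 -0.1118 0 0"

```text
t: 29.08
position: [639.6, -29.2, 135.8]
ee_rot: [-2.89, -1.23, 0.001]
ft_force: [-0.7, -0.2, -0.6]
grip_width: 19.4
finger_force: 35.0
```

Emit:
drive_tool --pt "0 0 -0.16 0.017 -0.014 0 0" --pt "0 0 -0.32 0.034 -0.028 0 0" --pt "0 0 -0.48 0.051 -0.042 0 0" --pt "0 0 -0.64 0.068 -0.057 0 0" --pt "0 0 -0.8 0.0845 -0.0709 0 0"

```text
t: 29.7
position: [647.6, 80.7, 135.8]
ee_rot: [-2.183, -2.259, 0.001]
ft_force: [0.4, -0.5, -1.4]
grip_width: 19.3
finger_force: 35.0
```

Emit:
drive_tool --pt "0 0 -0.15 0.022 0.002 0 0" --pt "0 0 -0.3 0.044 0.004 0 0" --pt "0 0 -0.45 0.066 0.007 0 0" --pt "0 0 -0.6 0.088 0.009 0 0" --pt "0 0 -0.75 0.1097 0.0112 0 0"

```text
t: 30.32
position: [655.7, 190.6, 135.7]
ee_rot: [-1.204, -2.901, 0.001]
ft_force: [-0.5, -0.0, -0.8]
grip_width: 19.6
finger_force: 35.0
```

Emit:
drive_tool --pt "0 0 -0.13 0.01 0.013 0 0" --pt "0 0 -0.26 0.02 0.026 0 0" --pt "0 0 -0.39 0.031 0.039 0 0" --pt "0 0 -0.52 0.041 0.052 0 0" --pt "0 0 -0.588 0.0467 0.0595 0 0"

```text
t: 30.95
position: [665.2, 265.6, 135.6]
ee_rot: [-0.314, -3.125, 0.001]
ft_force: [0.1, -0.5, -1.2]
grip_width: 19.3
finger_force: 35.0
```

Emit:
drive_tool --pt "0 0 0 0 0 0 0" --pt "0 0 0 0 0 0 0" --pt "0 0 0 0 0 0 0" --pt "0 0 0 0 0 0 0" --pt "0 0 0 0 0 0 0"

```text
t: 31.58
position: [665.7, 264.8, 136.1]
ee_rot: [0.32, 3.125, 0.0]
ft_force: [0.4, 0.6, -0.1]
grip_width: 19.6
finger_force: 35.0
```

```bash
python3 - <<'E'
from h import *
log([0,0,-.745,.0142,-.1118,0],[0,0,-.8,.0845,-.0709,0],[0,0,-.75,.1097,.0112,0],[0,0,-.588,.0467,.0595,0])
cplan()
im,P=snap('wrist','w10.png'); json.dump([np.array(P[k]).tolist() for k in ('mtx','k1','extrinsics')],open('w10.json','w'))
E
```

```text
t 31.57 meas [665.7 264.8 136.1] 2.937 cmd [665.6 265.  136. ] 2.938 j6 -1.02 grip 19.6 F [ 0.4  0.6 -0.1]
```

View pics/w10.png

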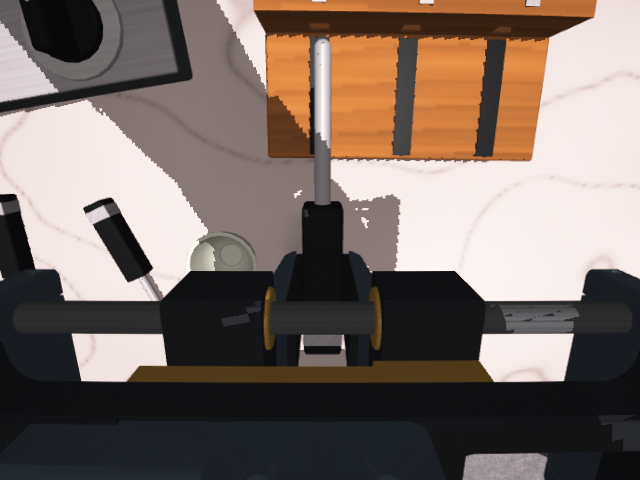

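The rod is straight, with its tip at (322,42). The ledge's black lines are at columns of about 313 (partly under the rod), 405 and 490. I'll measure them.

```bash
cat >> h.py <<'E'
XD=np.array([np.cos(2.938),np.sin(2.938)]); LD=np.array([-XD[1],XD[0]])*-1
def dk(p): p=np.asarray(p)[...,:2]; return np.stack([p@XD,p@LD],-1)   # dock-aligned (depth,lateral)
def wd(d,l): return np.array(d)*XD+np.array(l)*LD
E
python3 - <<'E'
from h import *
d=json.load(open('w10.json')); P=dict(mtx=d[0],k1=d[1],extrinsics=d[2]); im=cv2.imread('pics/w10.png'); g=im.max(2)
for x0,x1 in ((380,435),(460,520)):
    pts=[]
    for v in range(50,150,5):
        x=np.nonzero(g[v,x0:x1]<75)[0]+x0
        if 5<len(x)<30: w=onplane(P,[(x.min(),v),(x.max()+1,v)],63.5); pts.append(w.mean(0))
    pts=np.array(pts); e=pts[0]-pts[-1]; print('line',len(pts),dk(pts)[[0,-1]].round(1).tolist(),'yaw',np.arctan2(e[1],e[0]))
# bright steel ends
for x0,x1 in ((300,345),(405,450),(510,560)):
    x=np.nonzero((im[1,x0:x1].min(1)>150))[0]+x0
    if len(x): print('steel',x.min(),x.max(),dk(onplane(P,[((x.min()+x.max()+1)/2,1)],105)).round(1).tolist())
# edges: column 360..380 transitions
for c in (360,380,450,470): print(c,[int(v) for v in np.nonzero(np.abs(np.diff(g[:170,c].astype(int)))>35)[0]], )
for n,p,z in (('front edge top',(430,11),105),('ledge front',(430,159),63.5),('ledge/face',(430,36),63.5)): print(n,dk(onplane(P,[p],z)).round(1).tolist())
# rod edges
for v in (60,100,140,180):
    x=np.arange(295,350); print(v,g[v,300:345:3])
s=read_state(); print('tool',dk(s['position']))
print('tool axis px at z 160:',proj(P,np.r_[wd(*(dk(np.array([665.6,265]))+[115,0])),160]).round(1),proj(P,np.r_[wd(*(dk(np.array([665.6,265]))+[45,0])),160]).round(1))
E
```

```text
line 20 [[-465.1, 454.5], [-530.2, 453.6]] yaw 2.92483957807527
line 20 [[-464.7, 516.7], [-530.0, 515.9]] yaw 2.925114836148828
steel 312 325 [[-448.6, 392.7]]
steel 420 433 [[-448.4, 455.2]]
steel 527 539 [[-447.7, 517.6]]
360 [10, 11, 35, 36, 156, 157, 159]
380 [10, 11, 35, 36, 156, 157, 159]
450 [12, 13, 34, 38, 158, 160]
470 [12, 13, 39, 158, 160]
front edge top [[-453.6, 457.3]]
ledge front [[-540.4, 475.7]]
ledge/face [[-456.1, 469.7]]
60 [216 215 216 194  77 161 209 241 236 208 152 221 222 221 222]
100 [227 227 227 203  22 158 211 243 238 208 150 227 227 227 227]
140 [ 92  92  93  76  19  89 103 141 161 207 161 211 211 211 210]
180 [133 134 134 134 134  88 103 107 106  99  93 205 248 248 248]
tool [-598.35676728  393.97132608]
tool axis px at z 160: [[321.4  40.5]] [[321.6 194.9]]
```

```bash
cat >> h.py <<'E'
YD=2.927
def slot(i,D,z,face=-457.5,lat0=392.8):
    """tool pose with handle centre D mm before the face; i=0 low-y opening .. 2"""
    F=wd(face,lat0)+62*i*np.array([np.sin(YD),-np.cos(YD)]); p=F-D*np.array([np.cos(YD),np.sin(YD)])
    return (p[0],p[1],z,YD)
E
python3 - <<'E'
from h import *
cplan(slot(0,140,136),slot(0,140,51.5),slot(0,95,51.5),slot(0,40,51.5))
print([np.round(slot(i,0,0),1) for i in range(3)])
E
```

```text
t 31.62 meas [665.7 264.9 136.1] 2.937 cmd [665.6 265.  136. ] 2.938 j6 -1.02 grip 19.2 F [-0.3  0.6 -0.4]
  shift [ 0.0008 -0.0028  0.    ] turn [ 0.    -0.     0.011]
  shift [ 0.     -0.      0.0845] turn [0. 0. 0.]
  shift [0.045 0.    0.   ] turn [0. 0. 0.]
  shift [0.055 0.    0.   ] turn [0. 0. 0.]
[array([527.5, 292.2,   0. ,   2.9]), array([540.7, 352.8,   0. ,   2.9]), array([553.9, 413.3,   0. ,   2.9])]
```

Emit:
drive_tool --pt "0 0 0.011 0.0008 -0.0028 0.02 0" --pt "0 0 0.011 0.0008 -0.0028 0.04 0" --pt "0 0 0.011 0.0008 -0.0028 0.06 0" --pt "0 0 0.011 0.0008 -0.0028 0.08 0" --pt "0 0 0.011 0.0008 -0.0028 0.0845 0"

```text
t: 32.25
position: [663.3, 262.0, 49.3]
ee_rot: [-0.336, -3.121, 0.002]
ft_force: [-0.1, -0.5, -0.1]
grip_width: 19.8
finger_force: 35.0
```

Emit:
drive_tool --pt "0 0 0 0.005 0 0 0" --pt "0 0 0 0.015 0 0 0" --pt "0 0 0 0.025 0 0 0" --pt "0 0 0 0.032 0 0 0" --pt "0 0 0 0.035 0 0 0"

```text
t: 32.88
position: [629.6, 270.1, 51.8]
ee_rot: [0.336, 3.123, 0.0]
ft_force: [-0.5, 0.1, -0.6]
grip_width: 19.5
finger_force: 35.0
```

```bash
python3 - <<'E'
from h import *
log([0,0,.011,.0008,-.0028,.0845],[0,0,0,.035,0,0])
cplan(slot(0,40,51.5)); s=read_state(); print(s['moment'].round(2),s['ft_force'].round(2))
E
```

```text
t 32.88 meas [629.6 270.1  51.8] 2.927 cmd [630.1 269.9  51.5] 2.927 j6 -0.99 grip 19.5 F [-0.5  0.1 -0.6]
  shift [ 0.065  -0.0001  0.    ] turn [ 0. -0. -0.]
[ 0.08 -0.01  0.01] [-0.52  0.13 -0.57]
```

Emit:
drive_tool --pt "0 0 0 0.012 0 0 0" --pt "0 0 0 0.024 0 0 0" --pt "0 0 0 0.036 0 0 0" --pt "0 0 0 0.048 0 0 0" --pt "0 0 0 0.056 0 0 0"

```text
t: 33.5
position: [574.5, 282.0, 51.5]
ee_rot: [-0.336, -3.123, 0.0]
ft_force: [-0.1, 0.1, -0.6]
grip_width: 19.4
finger_force: 35.0
```

Emit:
drive_tool --pt "0 0 0 0.003 0 0 0" --pt "0 0 0 0.006 0 0 0" --pt "0 0 0 0.009 0 0 0" --pt "0 0 0 0.011 0 0 0" --pt "0 0 0 0.011 0 0 0"

```text
t: 34.12
position: [564.6, 284.1, 51.5]
ee_rot: [-0.337, -3.123, 0.0]
ft_force: [-0.5, -0.7, -0.4]
grip_width: 20.0
finger_force: 35.0
```

Emit:
drive_tool --pt "0 0 0 0.001 0 0 0" --pt "0 0 0 0.002 0 0 0" --pt "0 0 0 0.003 0 0 0" --pt "0 0 0 0.004 0 0 0" --pt "0 0 0 0.004 0 0 0"

```text
t: 34.75
position: [563.7, 284.7, 52.3]
ee_rot: [0.335, 3.118, 0.001]
ft_force: [17.0, -8.8, -6.4]
grip_width: 19.7
finger_force: 35.0
```

Emit:
drive_tool --pt "0 0 0 0.001 0 0 0" --pt "0 0 0 0.002 0 0 0" --pt "0 0 0 0.002 0 0 0" --pt "0 0 0 0.002 0 0 0" --pt "0 0 0 0.002 0 0 0"

```text
t: 35.38
position: [563.4, 285.0, 52.9]
ee_rot: [0.334, 3.115, 0.002]
ft_force: [24.3, -12.6, -6.5]
grip_width: 19.6
finger_force: 35.0
```

Contact reached: 24 N with the handle against the face. I'll relax the push, release and lift.

Emit:
drive_tool --pt "0 0 0 -0.004 0 0 0" --pt "0 0 0 -0.004 0 0 0.45" --pt "0 0 0 -0.004 0 0 0.45" --pt "0 0 0 -0.004 0 0 0.45" --pt "0 0 0 -0.004 0 0 0.45"

```text
t: 36.0
position: [562.5, 284.6, 51.5]
ee_rot: [-0.336, -3.123, 0.0]
ft_force: [-0.5, 0.6, -0.6]
grip_width: 41.0
finger_force: 0.0
```

Emit:
drive_tool --pt "0 0 0 0 0 -0.01 0.45" --pt "0 0 0 0 0 -0.03 0.45" --pt "0 0 0 0 0 -0.06 0.45" --pt "0 0 0 0 0 -0.09 0.45" --pt "0 0 0 0 0 -0.1 0.45"

```text
t: 36.62
position: [563.8, 285.1, 154.6]
ee_rot: [0.336, 3.12, 0.003]
ft_force: [-0.7, 0.3, 0.6]
grip_width: 41.1
finger_force: 0.0
```

```bash
python3 - <<'E'
from h import *
log([0,0,0,.056,0,0],[0,0,0,.011,0,0],[0,0,0,.004,0,0],[0,0,0,.002,0,0],[0,0,0,-.004,0,0],[0,0,0,0,0,-.1])
cplan((600,200,165,2.1),(590,100,165,1.3),(575,0,165,0.5),(560,-20,165,-0.16))
P=viewer.camera_params('side'); im,_=snap('side','s11.png'); it,Pt=snap('top','t11.png')
m=(it.max(2)<70).astype(np.uint8); k=np.zeros_like(m); k[140:235,285:375]=1
for c in cv2.findContours(m*k,0,1)[0]:
    if cv2.contourArea(c)>80: print(cv2.minAreaRect(c),onplane(Pt,[cv2.minAreaRect(c)[0]],20).round(1))
E
```

```text
t 36.62 meas [563.8 285.1 154.6] 2.927 cmd [562.7 284.6 151.5] 2.927 j6 -0.92 grip 41.1 F [-0.7  0.3  0.6]
  shift [-0.0545 -0.0747 -0.0135] turn [ 0.    -0.     0.827]
  shift [-0.0813 -0.0591 -0.    ] turn [ 0.  -0.   0.8]
  shift [-0.1004  0.0123  0.    ] turn [ 0.  -0.   0.8]
  shift [-0.0228  0.0104  0.    ] turn [ 0.   -0.    0.66]
((304.8000183105469, 184.5999755859375), (19.79899024963379, 6.788225173950195), 81.8698959350586) [[661.2  74.4  20. ]]
```

Emit:
drive_tool --pt "0 0 0.165 -0.011 -0.015 -0.003 0.5" --pt "0 0 0.33 -0.022 -0.03 -0.006 0.5" --pt "0 0 0.5 -0.033 -0.045 -0.009 0.5" --pt "0 0 0.66 -0.044 -0.06 -0.012 0.5" --pt "0 0 0.827 -0.0545 -0.0747 -0.0135 0.5"

```text
t: 37.35
position: [599.6, 199.2, 163.9]
ee_rot: [-1.57, -2.72, 0.002]
ft_force: [-0.1, -0.6, 0.1]
grip_width: 45.8
finger_force: 0.0
```

Emit:
drive_tool --pt "0 0 0.16 -0.016 -0.012 0 0.5" --pt "0 0 0.32 -0.032 -0.024 0 0.5" --pt "0 0 0.48 -0.049 -0.036 0 0.5" --pt "0 0 0.64 -0.065 -0.047 0 0.5" --pt "0 0 0.8 -0.0813 -0.0591 0 0.5"

```text
t: 37.98
position: [589.3, 99.2, 163.8]
ee_rot: [-2.506, -1.894, 0.002]
ft_force: [0.1, 1.0, 0.4]
grip_width: 46.2
finger_force: 0.0
```

Emit:
drive_tool --pt "0 0 0.16 -0.02 0.002 0 0.5" --pt "0 0 0.32 -0.04 0.005 0 0.5" --pt "0 0 0.48 -0.06 0.007 0 0.5" --pt "0 0 0.64 -0.08 0.01 0 0.5" --pt "0 0 0.8 -0.1004 0.0123 0 0.5"

```text
t: 38.6
position: [574.2, -0.7, 163.8]
ee_rot: [-3.046, -0.769, 0.003]
ft_force: [0.9, -0.6, -0.4]
grip_width: 45.6
finger_force: 0.0
```

Emit:
drive_tool --pt "0 0 0.16 -0.006 0.003 0 0.5" --pt "0 0 0.32 -0.012 0.006 0 0.5" --pt "0 0 0.48 -0.018 0.008 0 0.5" --pt "0 0 0.66 -0.0228 0.0104 0 0.5" --pt "0 0 0.66 -0.0228 0.0104 0 0.5"

```text
t: 39.22
position: [559.2, -20.3, 164.1]
ee_rot: [3.132, -0.25, -0.002]
ft_force: [-1.6, -0.1, 0.1]
grip_width: 45.5
finger_force: 0.0
```

```bash
python3 - <<'E'
from h import *
log([0,0,.827,-.0545,-.0747,-.0135],[0,0,.8,-.0813,-.0591,0],[0,0,.8,-.1004,.0123,0],[0,0,.66,-.0228,.0104,0])
cplan()
im,P=snap('wrist','w12.png'); json.dump([np.array(P[k]).tolist() for k in ('mtx','k1','extrinsics')],open('w12.json','w'))
for h in handles(im,P,box=(150,0,500,250)): print(h)
it,Pt=snap('top','t12.png')
m=(it.max(2)<70).astype(np.uint8); k=np.zeros_like(m); k[140:240,285:375]=1
for c in cv2.findContours(m*k,0,1)[0]:
    if cv2.contourArea(c)>80: print(cv2.minAreaRect(c),onplane(Pt,[cv2.minAreaRect(c)[0]],20).round(1))
E
```

```text
t 39.23 meas [559.2 -20.3 164.1] -0.159 cmd [560.  -20.1 165. ] -0.160 j6 1.65 grip 45.5 F [-1.6 -0.1  0.1]
([450.5, 246.5], [506.4, -142.9], np.float64(70.1), np.float64(5.3), 1.411)
([327.0, 140.0], [628.5, -35.5], np.float64(61.8), np.float64(18.3), 2.992)
([210.60000610351562, 131.60000610351562], [653.5, 70.3], np.float64(63.4), np.float64(22.8), 0.218)
((300.6510009765625, 183.45733642578125), (6.034365177154541, 46.87158203125), 10.784297943115234) [[663.   83.6  20. ]]
((330.0, 189.5), (99.0, 88.0), 90.0) [[654.7  18.9  20. ]]
```

```bash
python3 - <<'E'
from h import *
cplan((619.6,-34.3,35,-0.15),(619.6,-34.3,-14,-0.15),(619.6,-34.3,136,-0.15),(640,60,136,0.65),(652,150,136,1.45),(665,250,136,2.2),(*slot(1,140,136)[:3],YD),slot(1,140,51.5),slot(1,105,51.5),slot(1,49,51.5))
E
```

```text
t 39.33 meas [559.7 -20.  164.5] -0.156 cmd [560.  -20.1 165. ] -0.160 j6 1.65 grip 45.7 F [ 0.6 -0.4  0.8]
  shift [0.0611 0.0045 0.13  ] turn [-0.    0.   -0.01]
  shift [ 0.    -0.     0.049] turn [0. 0. 0.]
  shift [-0.    0.   -0.15] turn [0. 0. 0.]
  shift [ 0.0061 -0.0963 -0.    ] turn [ 0.   0.  -0.8]
  shift [ 0.064  -0.0644 -0.    ] turn [ 0.   0.  -0.8]
  shift [0.1008 0.0009 0.    ] turn [ 0.    0.   -0.75]
  shift [0.0516 0.053  0.    ] turn [ 0.     0.    -0.727]
  shift [ 0.     -0.      0.0845] turn [0. 0. 0.]
  shift [0.035 0.    0.   ] turn [0. 0. 0.]
  shift [ 0.056 -0.    -0.   ] turn [0. 0. 0.]
```

Emit:
drive_tool --pt "0 0 -0.01 0.03 0.002 0.03 0.5" --pt "0 0 -0.01 0.0611 0.0045 0.06 0.5" --pt "0 0 -0.01 0.0611 0.0045 0.085 0.5" --pt "0 0 -0.01 0.0611 0.0045 0.11 0.5" --pt "0 0 -0.01 0.0611 0.0045 0.13 0.5"

```text
t: 39.95
position: [619.2, -34.1, 33.6]
ee_rot: [-3.133, 0.231, 0.001]
ft_force: [-0.2, 0.4, 0.4]
grip_width: 45.8
finger_force: 0.0
```

Emit:
drive_tool --pt "0 0 0 0 0 0.015 0.5" --pt "0 0 0 0 0 0.03 0.5" --pt "0 0 0 0 0 0.04 0.5" --pt "0 0 0 0 0 0.049 0.5" --pt "0 0 0 0 0 0.049 0.4"

```text
t: 40.58
position: [619.3, -34.3, -14.4]
ee_rot: [3.133, -0.236, -0.001]
ft_force: [-0.4, 0.0, 1.2]
grip_width: 38.5
finger_force: 0.0
```

Emit:
drive_tool --pt "0 0 0 0 0 0 0" --pt "0 0 0 0 0 0 0" --pt "0 0 0 0 0 0 0" --pt "0 0 0 0 0 0 0" --pt "0 0 0 0 0 0 0"

```text
t: 41.2
position: [619.9, -34.4, -13.5]
ee_rot: [3.133, -0.236, 0.001]
ft_force: [-0.4, -0.4, 5.9]
grip_width: 19.3
finger_force: 35.0
```

Emit:
drive_tool --pt "0 0 0 0 0 -0.02 0" --pt "0 0 0 0 0 -0.05 0" --pt "0 0 0 0 0 -0.09 0" --pt "0 0 0 0 0 -0.13 0" --pt "0 0 0 0 0 -0.15 0"

```text
t: 41.82
position: [620.4, -34.4, 139.1]
ee_rot: [3.133, -0.236, 0.005]
ft_force: [0.5, 0.2, -0.4]
grip_width: 19.7
finger_force: 35.0
```

Emit:
drive_tool --pt "0 0 -0.16 0.001 -0.019 0 0" --pt "0 0 -0.32 0.002 -0.038 0 0" --pt "0 0 -0.48 0.004 -0.058 0 0" --pt "0 0 -0.64 0.005 -0.077 0 0" --pt "0 0 -0.8 0.0061 -0.0963 0 0"

```text
t: 42.45
position: [639.6, 60.6, 135.8]
ee_rot: [-2.974, -1.011, 0.001]
ft_force: [0.9, -0.1, -1.0]
grip_width: 19.5
finger_force: 35.0
```

Emit:
drive_tool --pt "0 0 -0.16 0.013 -0.013 0 0" --pt "0 0 -0.32 0.026 -0.026 0 0" --pt "0 0 -0.48 0.038 -0.039 0 0" --pt "0 0 -0.64 0.051 -0.052 0 0" --pt "0 0 -0.8 0.064 -0.0644 0 0"

```text
t: 43.08
position: [651.5, 150.5, 135.7]
ee_rot: [-2.346, -2.089, 0.001]
ft_force: [-0.3, -0.5, -0.6]
grip_width: 19.4
finger_force: 35.0
```

Emit:
drive_tool --pt "0 0 -0.15 0.02 0 0 0" --pt "0 0 -0.3 0.04 0 0 0" --pt "0 0 -0.45 0.06 0.001 0 0" --pt "0 0 -0.6 0.08 0.001 0 0" --pt "0 0 -0.75 0.1008 0.0009 0 0"

```text
t: 43.7
position: [664.7, 250.4, 135.7]
ee_rot: [-1.418, -2.803, 0.001]
ft_force: [0.5, 0.4, -0.8]
grip_width: 19.7
finger_force: 35.0
```

Emit:
drive_tool --pt "0 0 -0.15 0.011 0.011 0 0" --pt "0 0 -0.3 0.021 0.022 0 0" --pt "0 0 -0.45 0.032 0.033 0 0" --pt "0 0 -0.6 0.043 0.044 0 0" --pt "0 0 -0.727 0.0516 0.053 0 0"

```text
t: 44.32
position: [677.1, 323.2, 135.6]
ee_rot: [-0.329, -3.123, 0.001]
ft_force: [-0.1, -0.0, -1.1]
grip_width: 19.4
finger_force: 35.0
```

Emit:
drive_tool --pt "0 0 0 0 0 0 0" --pt "0 0 0 0 0 0 0" --pt "0 0 0 0 0 0 0" --pt "0 0 0 0 0 0 0" --pt "0 0 0 0 0 0 0"

```text
t: 44.95
position: [677.6, 322.6, 136.1]
ee_rot: [0.338, 3.123, -0.0]
ft_force: [-0.4, 0.4, -0.7]
grip_width: 19.4
finger_force: 35.0
```

```bash
cat >> h.py <<'E'
def rodcheck(im,P,z):
    """rod in the hand: columns of its centre at three rows, against the tool axis"""
    p,r=cmd0(); x=r.as_matrix()[:,0]; g=im.max(2).astype(int)
    for a in (60,85,105,112,118,122):
        q=p+x*a; q[2]=z; u=proj(P,q)[0]; v=int(round(u[1])); row=g[v,int(u[0])-14:int(u[0])+15:2]; print(a,u.round(1),row)
def docklines(im,P,z=63.5):
    g=im.max(2)
    for i in range(3):
        pts=[]
        for D in range(15,80,8):
            c=slot(i,D,0); u=proj(P,(c[0],c[1],z))[0]; v=int(round(u[1])); x0=int(u[0])-22
            if v<0 or v>250: continue
            x=np.nonzero(g[v,x0:x0+44]<75)[0]+x0
            if 6<len(x)<26: w=onplane(P,[(x.min(),v),(x.max()+1,v)],z).mean(0)[:2]; pts.append([D,round(float((w-np.array(c[:2]))@LD),1)])
        print('line',i,'lateral error',pts)
E
python3 - <<'E'
from h import *
log([0,0,-.01,.0611,.0045,.13],[0,0,0,0,0,.049],[0,0,0,0,0,-.15],[0,0,-.8,.0061,-.0963,0],[0,0,-.8,.064,-.0644,0],[0,0,-.75,.1008,.0009,0],[0,0,-.727,.0516,.053,0])
cplan(slot(1,140,51.5))
im,P=snap('wrist','w13.png'); rodcheck(im,P,160); docklines(im,P)
E
```

```text
t 44.95 meas [677.6 322.6 136.1] 2.926 cmd [677.5 322.8 136. ] 2.927 j6 -0.94 grip 19.4 F [-0.4  0.4 -0.7]
  shift [0.0001 0.0001 0.0845] turn [ 0.  0. -0.]
60 [321.6 164.3] [116 120 121 122  87  98 103 109 110 105 128 106 209 240 242]
85 [321.5 110.4] [208 180  90  19 142 193 205 237 251 231 212 184 174 205 206]
105 [321.4  64.5] [227 227 100  74 144 192 214 234 251 231 214 187 153 229 229]
112 [321.4  47.8] [207 203  89  74 145 191 213 233 250 229 213 188 152 210 209]
118 [321.4  33.3] [58 57 57 56 57 56 57 57 58 58 58 58 57 57 59]
122 [321.4  23.5] [58 59 59 60 61 60 60 61 60 60 60 60 59 59 57]
line 0 lateral error [[79, -0.5]]
line 1 lateral error []
line 2 lateral error [[15, -0.2], [23, 0.6], [31, 0.3], [39, 0.4], [47, -0.2], [55, -0.2], [63, -0.1], [71, -0.4]]
```

The rod is aligned and the lines match within 0.5 mm, so I'll insert it in the middle opening.

Emit:
drive_tool --pt "0 0 0 0 0 0.02 0" --pt "0 0 0 0 0 0.04 0" --pt "0 0 0 0 0 0.06 0" --pt "0 0 0 0 0 0.08 0" --pt "0 0 0 0 0 0.0845 0"

```text
t: 45.62
position: [676.6, 322.4, 49.2]
ee_rot: [-0.336, -3.121, 0.002]
ft_force: [0.7, 0.6, -0.4]
grip_width: 19.1
finger_force: 35.0
```

Emit:
drive_tool --pt "0 0 0 0.005 0 0 0" --pt "0 0 0 0.015 0 0 0" --pt "0 0 0 0.025 0 0 0" --pt "0 0 0 0.032 0 0 0" --pt "0 0 0 0.035 0 0 0"

```text
t: 46.25
position: [642.8, 330.5, 51.8]
ee_rot: [0.336, 3.123, 0.0]
ft_force: [-0.4, -0.4, -1.3]
grip_width: 19.5
finger_force: 35.0
```

Emit:
drive_tool --pt "0 0 0 0.01 0 0 0" --pt "0 0 0 0.022 0 0 0" --pt "0 0 0 0.034 0 0 0" --pt "0 0 0 0.046 0 0 0" --pt "0 0 0 0.056 0 0 0"

```text
t: 46.88
position: [587.8, 342.5, 51.6]
ee_rot: [-0.336, -3.123, 0.0]
ft_force: [0.3, 0.8, -0.6]
grip_width: 19.6
finger_force: 35.0
```

Emit:
drive_tool --pt "0 0 0 0.003 0 0 0" --pt "0 0 0 0.006 0 0 0" --pt "0 0 0 0.009 0 0 0" --pt "0 0 0 0.011 0 0 0" --pt "0 0 0 0.011 0 0 0"

```text
t: 47.5
position: [577.9, 344.6, 51.5]
ee_rot: [-0.337, -3.123, 0.0]
ft_force: [-0.1, 0.5, -0.0]
grip_width: 19.4
finger_force: 35.0
```

Emit:
drive_tool --pt "0 0 0 0.001 0 0 0" --pt "0 0 0 0.002 0 0 0" --pt "0 0 0 0.003 0 0 0" --pt "0 0 0 0.004 0 0 0" --pt "0 0 0 0.004 0 0 0"

```text
t: 48.12
position: [576.7, 345.1, 52.2]
ee_rot: [0.335, 3.119, 0.002]
ft_force: [16.0, -6.4, -6.1]
grip_width: 19.2
finger_force: 35.0
```

Emit:
drive_tool --pt "0 0 0 0.001 0 0 0" --pt "0 0 0 0.002 0 0 0" --pt "0 0 0 0.002 0 0 0" --pt "0 0 0 0.002 0 0 0" --pt "0 0 0 0.002 0 0 0"

```text
t: 48.75
position: [576.5, 345.3, 52.7]
ee_rot: [0.334, 3.116, 0.003]
ft_force: [25.9, -11.8, -8.7]
grip_width: 19.5
finger_force: 35.0
```

Emit:
drive_tool --pt "0 0 0 -0.004 0 0 0" --pt "0 0 0 -0.004 0 0 0.45" --pt "0 0 0 -0.004 0 0 0.45" --pt "0 0 0 -0.004 0 0 0.45" --pt "0 0 0 -0.004 0 0 0.45"

```text
t: 49.38
position: [575.8, 345.1, 51.5]
ee_rot: [-0.336, -3.123, 0.0]
ft_force: [0.3, 0.2, -0.2]
grip_width: 41.0
finger_force: 0.0
```

Emit:
drive_tool --pt "0 0 0 0 0 -0.01 0.45" --pt "0 0 0 0 0 -0.03 0.45" --pt "0 0 0 0 0 -0.06 0.45" --pt "0 0 0 0 0 -0.09 0.45" --pt "0 0 0 0 0 -0.1 0.45"

```text
t: 50.0
position: [577.1, 345.7, 154.8]
ee_rot: [0.336, 3.12, 0.003]
ft_force: [0.4, -0.1, -0.2]
grip_width: 40.9
finger_force: 0.0
```

```bash
python3 - <<'E'
from h import *
log([0,0,0,0,0,.0845],[0,0,0,.035,0,0],[0,0,0,.056,0,0],[0,0,0,.011,0,0],[0,0,0,.004,0,0],[0,0,0,.002,0,0],[0,0,0,-.004,0,0],[0,0,0,0,0,-.1])
cplan((610,250,165,2.1),(610,150,165,1.3),(590,90,165,0.7),(580,57,165,0.2))
im,P=snap('side','s14.png')
E
```

```text
t 50.00 meas [577.1 345.7 154.8] 2.927 cmd [575.9 345.  151.5] 2.927 j6 -0.85 grip 40.9 F [ 0.4 -0.1 -0.2]
  shift [-0.0535 -0.0856 -0.0135] turn [ 0.    -0.     0.827]
  shift [-0.0863 -0.0505 -0.    ] turn [ 0.  -0.   0.8]
  shift [-0.0632 -0.0032 -0.    ] turn [-0.  -0.   0.6]
  shift [-0.0289  0.0188  0.    ] turn [ 0.  -0.   0.5]
```

Emit:
drive_tool --pt "0 0 0.165 -0.011 -0.017 -0.003 0.5" --pt "0 0 0.33 -0.021 -0.034 -0.006 0.5" --pt "0 0 0.5 -0.032 -0.051 -0.009 0.5" --pt "0 0 0.66 -0.043 -0.068 -0.012 0.5" --pt "0 0 0.827 -0.0535 -0.0856 -0.0135 0.5"

```text
t: 50.68
position: [609.8, 249.2, 164.4]
ee_rot: [-1.57, -2.72, 0.001]
ft_force: [0.1, -0.4, 0.6]
grip_width: 45.6
finger_force: 0.0
```

Emit:
drive_tool --pt "0 0 0.16 -0.017 -0.01 0 0.5" --pt "0 0 0.32 -0.035 -0.02 0 0.5" --pt "0 0 0.48 -0.052 -0.03 0 0.5" --pt "0 0 0.64 -0.069 -0.04 0 0.5" --pt "0 0 0.8 -0.0863 -0.0505 0 0.5"

```text
t: 51.3
position: [609.4, 149.2, 164.3]
ee_rot: [-2.506, -1.894, 0.002]
ft_force: [0.6, 0.5, -0.2]
grip_width: 45.6
finger_force: 0.0
```

Emit:
drive_tool --pt "0 0 0.12 -0.013 -0.001 0 0.5" --pt "0 0 0.24 -0.025 -0.001 0 0.5" --pt "0 0 0.36 -0.038 -0.002 0 0.5" --pt "0 0 0.48 -0.05 -0.003 0 0.5" --pt "0 0 0.6 -0.0632 -0.0032 0 0.5"

```text
t: 51.92
position: [589.2, 89.5, 164.3]
ee_rot: [-2.953, -1.071, 0.002]
ft_force: [-0.1, 0.0, 0.5]
grip_width: 45.4
finger_force: 0.0
```

Emit:
drive_tool --pt "0 0 0.13 -0.007 0.005 0 0.5" --pt "0 0 0.26 -0.015 0.01 0 0.5" --pt "0 0 0.39 -0.022 0.014 0 0.5" --pt "0 0 0.5 -0.0289 0.0188 0 0.5" --pt "0 0 0.5 -0.0289 0.0188 0 0.5"

```text
t: 52.55
position: [579.4, 56.6, 164.4]
ee_rot: [-3.126, -0.313, 0.002]
ft_force: [-0.5, -0.6, -0.2]
grip_width: 45.7
finger_force: 0.0
```

```bash
python3 - <<'E'
from h import *
log([0,0,.827,-.0535,-.0856,-.0135],[0,0,.8,-.0863,-.0505,0],[0,0,.6,-.0632,-.0032,0],[0,0,.5,-.0289,.0188,0])
cplan()
im,P=snap('wrist','w15.png'); json.dump([np.array(P[k]).tolist() for k in ('mtx','k1','extrinsics')],open('w15.json','w'))
print('pred',proj(P,[(654,73,20)]).round(0))
for h in handles(im,P,box=(100,0,540,250)): print(h)
E
```

```text
t 52.55 meas [579.4  56.6 164.4] 0.200 cmd [579.9  57.  165. ] 0.200 j6 1.43 grip 45.7 F [-0.5 -0.6 -0.2]
pred [[321. 135.]]
([124.0, 200.5], [553.3, 251.2], np.float64(97.9), np.float64(46.3), 0.043)
([321.0, 134.5], [653.6, 73.3], np.float64(62.3), np.float64(18.3), 0.192)
```

```bash
python3 - <<'E'
from h import *
cplan((644.8,71.6,35,0.192),(644.8,71.6,-14,0.192),(644.8,71.6,136,0.192),(655,150,136,0.95),(665,230,136,1.65),(680,310,136,2.3),(*slot(2,140,136)[:3],YD),slot(2,140,51.5))
E
```

```text
t 52.60 meas [579.6  56.9 164.6] 0.202 cmd [579.9  57.  165. ] 0.200 j6 1.43 grip 45.4 F [-0.  -0.5  0.4]
  shift [ 0.0665 -0.0015  0.13  ] turn [-0.    -0.     0.008]
  shift [-0.    -0.     0.049] turn [0. 0. 0.]
  shift [ 0.    0.   -0.15] turn [0. 0. 0.]
  shift [ 0.025 -0.075 -0.   ] turn [-0.     0.    -0.758]
  shift [ 0.0709 -0.0384 -0.    ] turn [ 0.   0.  -0.7]
  shift [0.0786 0.0213 0.    ] turn [-0.    0.   -0.65]
  shift [0.0477 0.0569 0.    ] turn [ 0.     0.    -0.627]
  shift [ 0.     -0.      0.0845] turn [0. 0. 0.]
```

Emit:
drive_tool --pt "0 0 0.008 0.033 -0.001 0.03 0.5" --pt "0 0 0.008 0.0665 -0.0015 0.06 0.5" --pt "0 0 0.008 0.0665 -0.0015 0.085 0.5" --pt "0 0 0.008 0.0665 -0.0015 0.11 0.5" --pt "0 0 0.008 0.0665 -0.0015 0.13 0.5"

```text
t: 53.22
position: [644.4, 71.9, 33.6]
ee_rot: [-3.127, -0.304, 0.001]
ft_force: [0.1, 0.6, 0.2]
grip_width: 45.4
finger_force: 0.0
```

Emit:
drive_tool --pt "0 0 0 0 0 0.015 0.5" --pt "0 0 0 0 0 0.03 0.5" --pt "0 0 0 0 0 0.04 0.5" --pt "0 0 0 0 0 0.049 0.5" --pt "0 0 0 0 0 0.049 0.4"

```text
t: 53.85
position: [644.5, 71.6, -14.4]
ee_rot: [3.127, 0.301, -0.001]
ft_force: [0.5, -0.5, 0.9]
grip_width: 38.7
finger_force: 0.0
```

Emit:
drive_tool --pt "0 0 0 0 0 0 0" --pt "0 0 0 0 0 0 0" --pt "0 0 0 0 0 0 0" --pt "0 0 0 0 0 0 0" --pt "0 0 0 0 0 0 0"

```text
t: 54.48
position: [645.1, 71.6, -13.5]
ee_rot: [3.127, 0.301, 0.001]
ft_force: [-0.7, -1.0, 5.8]
grip_width: 19.5
finger_force: 35.0
```

Emit:
drive_tool --pt "0 0 0 0 0 -0.02 0" --pt "0 0 0 0 0 -0.05 0" --pt "0 0 0 0 0 -0.09 0" --pt "0 0 0 0 0 -0.13 0" --pt "0 0 0 0 0 -0.15 0"

```text
t: 55.1
position: [645.7, 71.7, 139.2]
ee_rot: [3.127, 0.301, 0.005]
ft_force: [0.5, -0.3, -0.3]
grip_width: 19.5
finger_force: 35.0
```

Emit:
drive_tool --pt "0 0 -0.152 0.005 -0.015 0 0" --pt "0 0 -0.304 0.01 -0.03 0 0" --pt "0 0 -0.455 0.015 -0.045 0 0" --pt "0 0 -0.606 0.02 -0.06 0 0" --pt "0 0 -0.758 0.025 -0.075 0 0"

```text
t: 55.72
position: [654.6, 150.5, 135.8]
ee_rot: [-2.79, -1.443, 0.001]
ft_force: [0.4, -0.5, -1.2]
grip_width: 19.2
finger_force: 35.0
```

Emit:
drive_tool --pt "0 0 -0.14 0.014 -0.008 0 0" --pt "0 0 -0.28 0.028 -0.016 0 0" --pt "0 0 -0.42 0.042 -0.023 0 0" --pt "0 0 -0.56 0.057 -0.031 0 0" --pt "0 0 -0.7 0.0709 -0.0384 0 0"

```text
t: 56.35
position: [664.7, 230.5, 135.7]
ee_rot: [-2.126, -2.312, 0.001]
ft_force: [-0.7, 0.5, -1.1]
grip_width: 19.3
finger_force: 35.0
```

Emit:
drive_tool --pt "0 0 -0.13 0.016 0.004 0 0" --pt "0 0 -0.26 0.031 0.009 0 0" --pt "0 0 -0.39 0.047 0.013 0 0" --pt "0 0 -0.52 0.063 0.017 0 0" --pt "0 0 -0.65 0.0786 0.0213 0 0"

```text
t: 56.98
position: [679.7, 310.4, 135.6]
ee_rot: [-1.277, -2.87, 0.001]
ft_force: [-0.1, -0.0, -0.8]
grip_width: 19.8
finger_force: 35.0
```

Emit:
drive_tool --pt "0 0 -0.14 0.011 0.013 0 0" --pt "0 0 -0.28 0.021 0.025 0 0" --pt "0 0 -0.42 0.032 0.038 0 0" --pt "0 0 -0.56 0.043 0.051 0 0" --pt "0 0 -0.627 0.0477 0.0569 0 0"

```text
t: 57.6
position: [690.3, 384.2, 135.5]
ee_rot: [-0.331, -3.123, 0.001]
ft_force: [0.5, -0.9, -0.4]
grip_width: 19.2
finger_force: 35.0
```

Emit:
drive_tool --pt "0 0 0 0 0 0 0" --pt "0 0 0 0 0 0 0" --pt "0 0 0 0 0 0 0" --pt "0 0 0 0 0 0 0" --pt "0 0 0 0 0 0 0"

```text
t: 58.22
position: [690.8, 383.4, 136.1]
ee_rot: [-0.337, -3.123, 0.0]
ft_force: [0.7, -0.3, -0.2]
grip_width: 19.6
finger_force: 35.0
```

```bash
python3 - <<'E'
from h import *
log([0,0,.008,.0665,-.0015,.13],[0,0,0,0,0,.049],[0,0,0,0,0,-.15],[0,0,-.758,.025,-.075,0],[0,0,-.7,.0709,-.0384,0],[0,0,-.65,.0786,.0213,0],[0,0,-.627,.0477,.0569,0])
cplan(slot(2,140,51.5))
im,P=snap('wrist','w16.png'); rodcheck(im,P,160); docklines(im,P)
E
```

```text
t 58.23 meas [690.8 383.4 136.1] 2.926 cmd [690.8 383.5 136. ] 2.927 j6 -0.88 grip 19.6 F [ 0.7 -0.3 -0.2]
  shift [ 0.0001 -0.      0.0845] turn [ 0. -0. -0.]
60 [321.5 164.3] [132 131 131 121  90 101 106 112 246 228 207 165 244 245 247]
85 [321.4 110.4] [215 188  85  50 165 203 223 248 248 227 209 170 201 218 219]
105 [321.4  64.5] [236 236 105  94 170 203 222 247 246 227 206 172 212 237 237]
112 [321.4  47.8] [220 220  91  90 170 204 221 246 244 224 205 175 182 224 223]
118 [321.4  33.3] [56 56 57 56 57 57 57 56 56 57 56 58 57 57 56]
122 [321.4  23.5] [60 60 59 59 61 60 60 60 59 60 61 61 60 61 60]
line 0 lateral error [[63, 6.0], [79, -0.6]]
line 1 lateral error [[63, 2.1], [71, -5.1], [79, -0.3]]
line 2 lateral error []
```

Emit:
drive_tool --pt "0 0 0 0 0 0.02 0" --pt "0 0 0 0 0 0.04 0" --pt "0 0 0 0 0 0.06 0" --pt "0 0 0 0 0 0.08 0" --pt "0 0 0 0 0 0.0845 0"

```text
t: 58.9
position: [689.8, 383.0, 49.1]
ee_rot: [-0.336, -3.121, 0.002]
ft_force: [-0.8, 0.4, -1.6]
grip_width: 19.5
finger_force: 35.0
```

Emit:
drive_tool --pt "0 0 0 0.005 0 0 0" --pt "0 0 0 0.015 0 0 0" --pt "0 0 0 0.025 0 0 0" --pt "0 0 0 0.032 0 0 0" --pt "0 0 0 0.035 0 0 0"

```text
t: 59.52
position: [656.1, 391.3, 51.9]
ee_rot: [0.336, 3.123, 0.0]
ft_force: [0.0, 0.1, -1.0]
grip_width: 19.1
finger_force: 35.0
```

Emit:
drive_tool --pt "0 0 0 0.01 0 0 0" --pt "0 0 0 0.022 0 0 0" --pt "0 0 0 0.034 0 0 0" --pt "0 0 0 0.046 0 0 0" --pt "0 0 0 0.056 0 0 0"

```text
t: 60.15
position: [601.0, 403.1, 51.6]
ee_rot: [-0.336, -3.123, 0.0]
ft_force: [0.1, 0.3, -1.0]
grip_width: 19.7
finger_force: 35.0
```

Emit:
drive_tool --pt "0 0 0 0.003 0 0 0" --pt "0 0 0 0.006 0 0 0" --pt "0 0 0 0.009 0 0 0" --pt "0 0 0 0.011 0 0 0" --pt "0 0 0 0.011 0 0 0"

```text
t: 60.78
position: [591.1, 405.3, 51.5]
ee_rot: [-0.337, -3.123, 0.0]
ft_force: [0.7, -0.0, -0.6]
grip_width: 19.0
finger_force: 35.0
```

Emit:
drive_tool --pt "0 0 0 0.001 0 0 0" --pt "0 0 0 0.002 0 0 0" --pt "0 0 0 0.003 0 0 0" --pt "0 0 0 0.004 0 0 0" --pt "0 0 0 0.004 0 0 0"

```text
t: 61.4
position: [589.8, 405.8, 52.1]
ee_rot: [0.335, 3.119, 0.002]
ft_force: [16.1, -6.2, -5.5]
grip_width: 19.1
finger_force: 35.0
```

Emit:
drive_tool --pt "0 0 0 0.001 0 0 0" --pt "0 0 0 0.002 0 0 0" --pt "0 0 0 0.002 0 0 0" --pt "0 0 0 0.002 0 0 0" --pt "0 0 0 0.002 0 0 0"

```text
t: 62.02
position: [589.6, 405.9, 52.6]
ee_rot: [0.335, 3.116, 0.003]
ft_force: [25.8, -10.6, -6.4]
grip_width: 19.2
finger_force: 35.0
```

Emit:
drive_tool --pt "0 0 0 -0.004 0 0 0" --pt "0 0 0 -0.004 0 0 0.45" --pt "0 0 0 -0.004 0 0 0.45" --pt "0 0 0 -0.004 0 0 0.45" --pt "0 0 0 -0.004 0 0 0.45"

```text
t: 62.65
position: [589.0, 405.8, 51.6]
ee_rot: [-0.336, -3.123, 0.0]
ft_force: [-0.1, 0.1, 0.3]
grip_width: 41.2
finger_force: 0.0
```

Emit:
drive_tool --pt "0 0 0 0 0 -0.01 0.45" --pt "0 0 0 0 0 -0.03 0.45" --pt "0 0 0 0 0 -0.06 0.45" --pt "0 0 0 0 0 -0.09 0.45" --pt "0 0 0 0 0 -0.1 0.45"

```text
t: 63.28
position: [590.3, 406.4, 154.9]
ee_rot: [0.336, 3.12, 0.004]
ft_force: [1.1, -0.4, 0.1]
grip_width: 41.1
finger_force: 0.0
```

Emit:
drive_tool --pt "0 0 0 -0.05 0.04 -0.02 0.45" --pt "0 0 0 -0.1 0.08 -0.04 0.45" --pt "0 0 0 -0.12 0.12 -0.06 0.45" --pt "0 0 0 -0.12 0.15 -0.06 0.45" --pt "0 0 0 -0.12 0.15 -0.06 0.45"

```text
t: 63.9
position: [738.2, 528.2, 210.6]
ee_rot: [-0.335, -3.123, 0.0]
ft_force: [0.0, -1.3, 0.1]
grip_width: 41.5
finger_force: 0.0
```

```bash
python3 - <<'E'
from h import *
log([0,0,0,0,0,.0845],[0,0,0,.035,0,0],[0,0,0,.056,0,0],[0,0,0,.011,0,0],[0,0,0,.004,0,0],[0,0,0,.002,0,0],[0,0,0,-.004,0,0],[0,0,0,0,0,-.1],[0,0,0,-.12,.15,-.06])
cplan()
a,_=snap('top','t17.png'); b,_=snap('side','s17.png')
cv2.imwrite('pics/f.png',np.hstack([cv2.resize(a,(400,300)),cv2.resize(b[120:360,170:490],(400,300))]))
E
```

```text
t 63.90 meas [738.2 528.2 210.6] 2.928 cmd [738.4 526.7 211.5] 2.927 j6 -0.76 grip 41.5 F [ 0.  -1.3  0.1]
```

View pics/f.png

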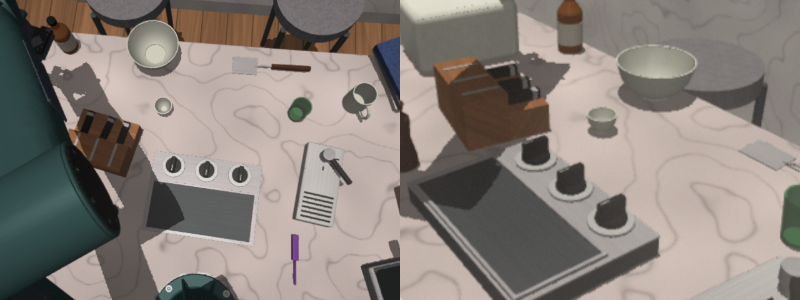

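The final view shows all three probes in the dock with handles against the face (left panel, about (105,130)). The knobs are parallel at off, the lever is on its half-open mark, and the purple one and the bystanders look untouched. Handing in.

```bash
python3 -c "
from h import *
print(hand_in())"
```

```text
the job is handed in; nothing more can be done
None
```

I turned the three knobs off, then set the damper to half open, pushed all three black probes home in the dock, and handed the job in at about 64 s of the 192 s allowed; no verdict was returned.

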